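# Hang the UV torch back in its ring

### The arm

A 6-joint arm with a two-finger parallel gripper is mounted at the origin on the work surface. World frame = base frame: x ahead of the robot, y to its left, z up, the work surface at z = 0. Lengths are in m, angles in rad, forces in N, time in s.
With the tool pointing down it reaches from about 0.35 to 0.775 m from the base axis. Payload 7.3 kg.
Tool frame: the origin (TCP) lies between the finger pads; the fingertips stand 14 mm ahead of it and the grasp point (between the pads) lies 5 mm behind it; z points along the fingers, y is the direction in which the jaws open and shut (so a half turn about z gives the same grasp; the last joint's range is limited). The gripper opens to 92 mm and grips with 3 to 60 N. Pads are 19 mm wide; open, the fingers measure 130 mm over their backs; the gripper's body (75 mm by 190 mm) begins 47 mm behind the grasp point.
Start: joints at [1.184, 0.342, 1.524, -0, 1.275, -0.146], TCP at [0.125, 0.51, 0.241] pointing down, gripper open.
Joint ranges: [-2.53, 2.53], [-0.77, 2.02], [0.04, 2.7], [-1, 4.14], [0.28, 2.66], [-3.11, 3.11]. Speed limits (rad/s): [2.57, 2.57, 3.14, 3.14, 3.14, 3.14].

### API

Orientations are given as [roll, pitch, yaw] about the fixed x, y, z axes, in that order (R = Rz(yaw) Ry(pitch) Rx(roll)).
In Python, from cell import robot gives the robot as it stands.
- The arm moves only by the shell command python3 -m creep 'ROWS' [FORCE]. ROWS is JSON, a list that holds one entry, the list of rows, each a list of 7 numbers: the shift along the tool's x, y, z in cm, then the turn, a rotation vector about the tool's x, y, z in degrees, then the gripper command: -1 is shut, 1 is fully open, values between are in proportion. In form: [[[tx, ty, tz, wx, wy, wz, gripper], ...]]. A call has 1 to 8 rows; each row is the pose to reach, as a shift and turn from the pose measured when the call began, along the tool's axes at that moment; what a row does not reach only later rows make up. A row lasts 1/10 s, in which the tool goes at most 50 mm and 8.59 degrees, less where a joint would pass 70% of its speed; a pose out of reach is approached as far as the arm can. A call with a gripper value outside its range is refused whole. The fingers move at their own pace and stop on an object; FORCE is the grip in N (left out, the last holds). Time passes only in rows, so rows that repeat a pose let the fingers close. It gives the time, the measured TCP pose, the force and the opening at its end, in the units of the state.
- robot.observe(): the state, without advancing time (a new reading comes with each control period).
- robot.read_camera(name): name is "scene" or "top" or "wrist"; returns the picture (384x512x3 uint8, red, green, blue); there is no depth.
- robot.camera_params(name): a dict with "camera_matrix" (3x3 intrinsics, pixels), "R" (3x3) and "t" (3): a world point X has camera coordinates R X + t. Camera axes: x right, y down, z forward; pixel columns grow to the right and rows downward; lengths in m; the calibration is good to about 2 mm. A picture is of the moment at which its call begins: read the wrist's pose just before it. camera_params takes no time and is no camera call; for the wrist camera it gives the pose at the moment of the call.
- robot.hand_in(): hands the job in, once; it reports no verdict.
Trained networks look in the newest picture that a camera, given by its name, has taken for a name from the list of things; names that differ only in an ending like _2 or _b are one class to them, and where a whole thing is asked for, a point or a joint stands for the part that bears it (a point fixed in the world has none). Each returns a list of dicts, best first, with "score" (0 to 1); they miss things now and then, are a little off and sometimes report something else, mostly with a low value. They report only what shows in the picture. A call takes as long as a camera call. They do not tell look-alikes from the thing itself.
- robot.look_for(camera, label): "centre" ([x, y, z] in m, in the coordinates of the camera as it stood for that picture, good to about 4 mm: the middle of the surface that is visible of it).
- robot.masks_of(camera, label): "mask" (384x512 bool, what is visible of it).
The state is a dict: "time": time; "qpos": joint angles; "qvel": joint speeds; "joint_efforts": joint torques, N m; "tool_pos": TCP position; "tool_rot": TCP orientation; "contact_force": force on the tool from outside, world axes, zero at the start; "torque": the same for the moment, N m; "opening": finger opening in m.
Only numpy, scipy, OpenCV 4.12 (cv2) and the standard library are available. Lean on these libraries where they do the work, as an engineer would, in place of code of your own. Each camera call takes 0.05 s, during which the arm holds its last target.

### The job

The black UV hand torch has been left lens-first under the bench riser with only its handle showing. Slide it out along the bench without knocking it against the riser, lay it down in the open and let go, then take it again by its head and lower it handle-first through the ring of the small support stand, letting it drop no more than the last couple of centimetres, so that it hangs upright with its head caught fully home in the ring. Leave the other things on the bench where they are.

Things in the scene. Friction and masses are not known exactly. Their poses are not given: they have to be found in the camera images.
- torch: Black aluminium UV torch, 160 mm long, 0.13 to 0.21 kg, balancing 29 mm behind its origin, which lies on its axis at the root of the handle; +x runs to the lens. Round handle 26 mm in diameter from x = -110 mm (tail) to 0, orange band near its root; cone widening from 26 to 44 mm over x = 0 to 16; then the head. At the start 65 to 80 mm of handle stick out from under the riser.
- torch_tail (a point): Centre of the tail end of the handle (torch x = -110 mm); axes as the torch.
- torch_head (a point): Middle of the torch's head, on its axis (torch x = +33 mm), axes as the torch. The head is an octagonal prism 44 mm across flats from x = 16 to 50 mm; flats face its own y and z. Lying, the torch rests on a flat of the head and its tail, axis 0.07 rad nose-up: this point 23 mm, the tail's centre 13 mm, the origin 21 mm above the bench.
- torch_lens (a point): Centre of the lens face (torch x = +50 mm); axes as the torch.
- riser: Fixed low bench riser: white board 220 (x) by 380 mm (y), underside 62 mm and top 76 mm above the bench, dark side panels 12 mm thick at y = +-178 mm. Origin on the bench under its middle; its open front, at x = -110 mm, looks to -x, roughly at the robot. Boxes up to 68 mm high stand on the board, 100 mm or more behind its front edge.
- riser_lip (a point): Middle of the lower front edge of the riser's board (riser x = -110 mm, 62 mm above the bench); axes as the riser.
- stand: Fixed short support stand: iron base plate 160 (x) by 100 (y) by 10 mm, origin on the bench under its middle; steel rod 12 mm in diameter at x = +45 mm, top 195 mm above the bench; boss clamp on the rod, 30 x 26 mm, top 150 mm above the bench, its thumbscrew reaching to y = +37 mm; it holds a steel ring towards -x.
- ring_top (a point): Centre of the ring's mouth, level with its upper edge: stand x = -30 mm, 140 mm above the bench. Ring 10 mm high, 34 mm bore, 44 mm outside, axis vertical (z), carried by an 8 mm rod on its +x side. The handle passes through; the cone catches with the torch's origin about 7 mm below this point.
- dropper_bottle: Bystander: white dropper bottle, 40 mm diameter, 112 mm high; origin under its middle.
- oil_bottle: Bystander: small amber immersion-oil bottle, 34 mm diameter, 62 mm high; origin under its middle.
- slide_mailer: Bystander: blue and white plastic slide mailer, 85 x 34 x 14 mm, long along its x; origin under its middle.
- petri_dish: Bystander: closed clear petri dish, 90 mm diameter, 15 mm high; origin under its middle.
- tally_counter: Bystander: steel hand tally counter, 48 mm diameter, 34 mm high; origin under its middle.
- staining_jar: Bystander: violet glass staining jar on a 55 mm square foot, 93 mm high; origin under its middle.
Things that resemble listed ones, but are neither listed nor needed, are in the scene too. What is shaped like the stand but pink or red is not meant.

How it is judged:
By the outcome, as a careful person would: the job done as asked, in the order asked, and still so for the second after the job is handed in, with the robot touching nothing.
It also fails if it takes over 66 s, if anything falls off the work surface, if the arm or the gripper's body presses on something with over 40 N, if the wrist force passes 120 N, or if a joint passes its speed limit or range.

## Working session

There is one attempt and no reset: what is moved stays moved. The work goes in short steps, Python scripts to look and compute and a shell command to move; the robot and the scene stay as the last step left them, time stands still between calls to the robot, and variables do not carry over. Pictures are saved under pics/ and viewed, and the job is handed in when it is done.

```bash
ls; mkdir -p pics
cat > h.py <<'E'
import numpy as np,cv2
from cell import robot
from scipy.spatial.transform import Rotation as Ro
def save(cam,name):
    P=robot.camera_params(cam); im=robot.read_camera(cam); cv2.imwrite('pics/'+name+'.png',im[:,:,::-1]); return im,P
def w(P,c): return np.array(P['R']).T@(np.array(c)-np.array(P['t']))
def ray(P,uv,z):
    K=np.array(P['camera_matrix']);R=np.array(P['R']);t=np.array(P['t'])
    o=-R.T@t; d=R.T@np.linalg.inv(K)@np.array([uv[0],uv[1],1.]); s=(z-o[2])/d[2]; return o+s*d
def proj(P,X):
    c=np.array(P['R'])@np.array(X)+np.array(P['t']); p=np.array(P['camera_matrix'])@c; return p[:2]/p[2]
E
python3 - <<'E'
from h import *
np.set_printoptions(precision=3,suppress=True)
print(robot.observe())
for cam in ['scene','top']:
    im,P=save(cam,cam+'0'); print(cam,w(P,[0,0,0]))
    for l in ['torch','torch_tail','riser','riser_lip','stand','ring_top']:
        for r in robot.look_for(cam,l)[:3]: print(l,round(r['score'],2),w(P,r['centre']))
E
```

```text
pics
{'time': 0.0, 'qpos': array([ 1.184,  0.343,  1.525, -0.   ,  1.275, -0.146]), 'qvel': array([ 0.002, -0.   , -0.001,  0.001,  0.   , -0.001]), 'joint_efforts': array([ -0.   , -43.124, -24.423,   0.072,   0.056,  -0.   ]), 'tool_pos': array([0.125, 0.509, 0.24 ]), 'tool_rot': array([-3.14 , -0.   ,  2.901]), 'contact_force': array([ 0.043, -0.002, -0.645]), 'torque': array([-0.005,  0.015,  0.031]), 'opening': 0.09178655634755807}
scene [ 1.232 -0.412  1.033]
torch 0.45 [0.57  0.221 0.023]
torch 0.45 [ 0.693 -0.07   0.049]
torch_tail 0.66 [0.564 0.22  0.016]
torch_tail 0.64 [ 0.752 -0.015  0.016]
riser_lip 0.69 [0.759 0.219 0.075]
stand 0.89 [ 0.582 -0.244  0.008]
stand 0.83 [ 0.32  -0.276  0.006]
stand 0.6 [ 0.466 -0.7    0.002]
ring_top 0.87 [ 0.581 -0.245  0.011]
ring_top 0.79 [ 0.324 -0.274  0.006]
ring_top 0.75 [ 0.471 -0.7    0.005]
top [ 0.447 -0.166  1.392]
torch 0.68 [0.572 0.228 0.027]
torch_tail 0.72 [0.579 0.229 0.023]
torch_tail 0.18 [0.55  0.346 0.062]
riser 0.56 [0.711 0.255 0.074]
riser_lip 0.65 [0.713 0.248 0.075]
stand 0.85 [ 0.471 -0.71   0.01 ]
stand 0.79 [ 0.329 -0.541  0.009]
stand 0.76 [ 0.297 -0.277  0.01 ]
ring_top 0.72 [ 0.327 -0.543  0.008]
ring_top 0.68 [ 0.554 -0.251  0.009]
ring_top 0.61 [ 0.295 -0.281  0.008]
```

View pics/scene0.png

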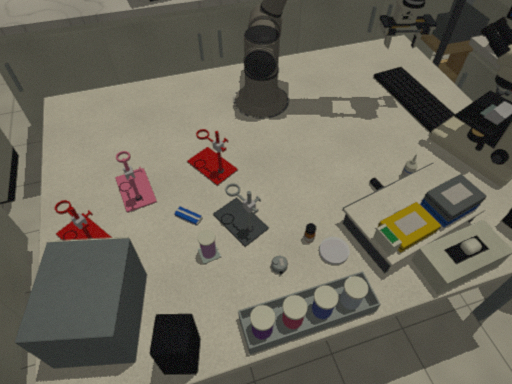

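View pics/top0.png

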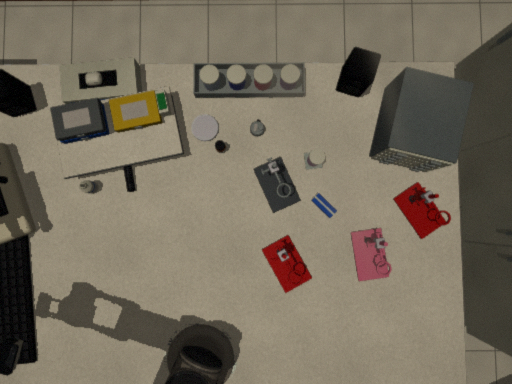

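The stand meant is the dark grey one, at top pixel (277,184) with its ring at (285,191). The torch handle is at (130,178), with the dropper bottle to its left at (87,187). I'll zoom in on both to measure them.

Run:
```python
import cv2
a=cv2.imread('pics/top0.png')
cv2.imwrite('pics/z1.png',cv2.resize(a[80:220,50:210],None,fx=5,fy=4.2857*5/4.2857*0.857,interpolation=cv2.INTER_CUBIC)[:600])
cv2.imwrite('pics/z2.png',cv2.resize(a[140:220,240:345],None,fx=7,fy=7,interpolation=cv2.INTER_CUBIC))
b=cv2.imread('pics/scene0.png')
cv2.imwrite('pics/z3.png',cv2.resize(b[170:255,200:300],None,fx=7,fy=7,interpolation=cv2.INTER_CUBIC))
```

```text
(no output)
```

View pics/z1.png

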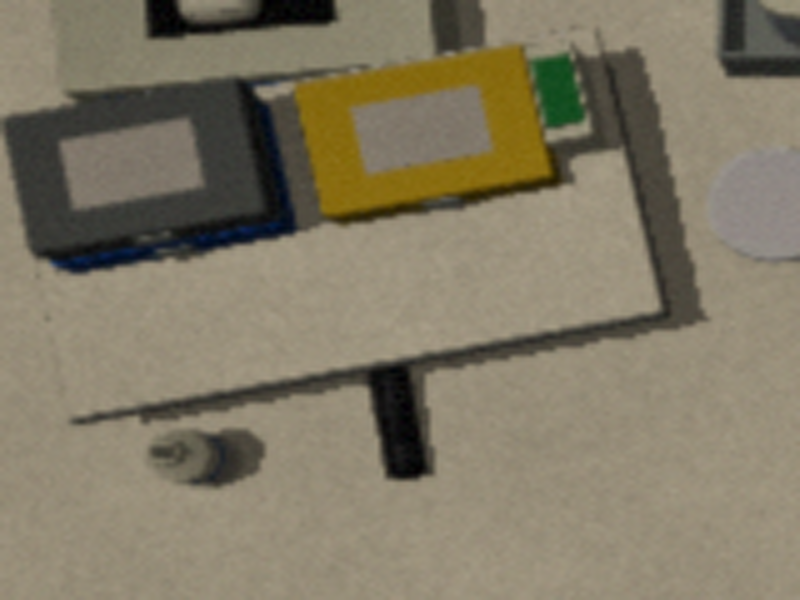

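View pics/z2.png

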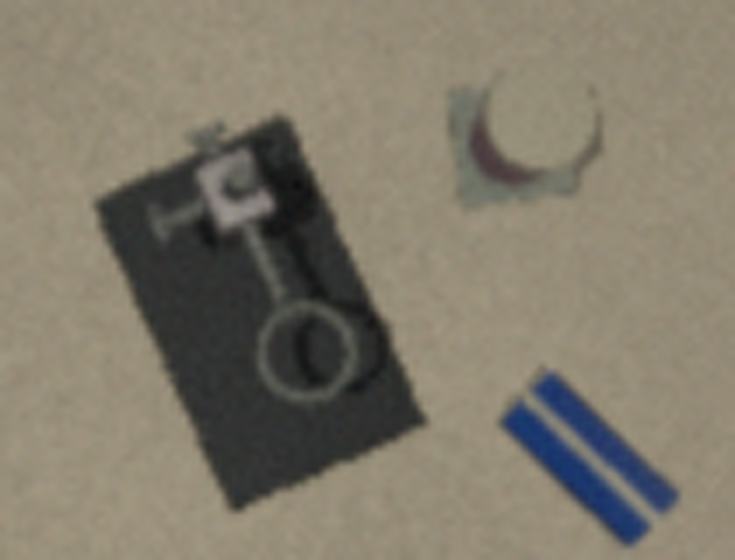

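View pics/z3.png

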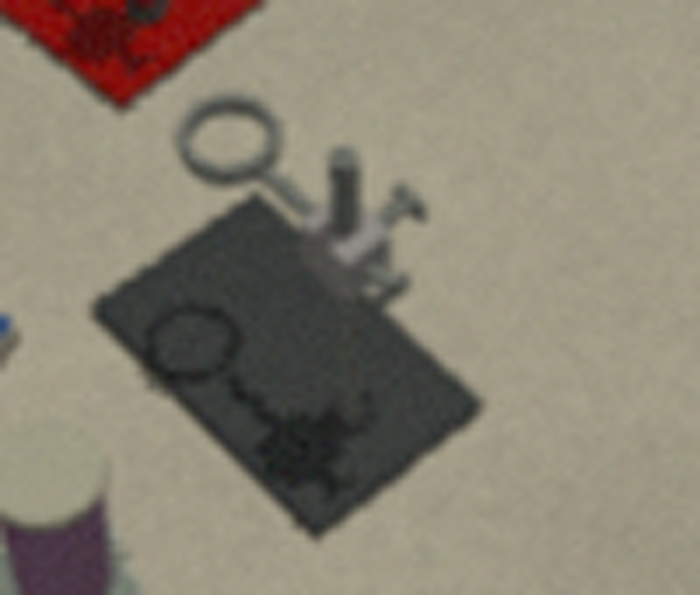

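Run:
```python
from h import *
np.set_printoptions(precision=4,suppress=True)
T=robot.camera_params('top');S=robot.camera_params('scene')
f=lambda u,v:(240+(u+.5)/7-.5,140+(v+.5)/7-.5)
print('ring top',ray(T,f(307,352),.137),'scene',ray(S,(200+230.5/7-.5,170+138.5/7-.5),.137))
c=[ray(T,f(*p),.01) for p in [(95,203),(283,115),(428,425),(235,512)]]
print(c, 'centre',np.mean(c,0))
d=(c[0]+c[1]-c[2]-c[3])[:2]; print('stand yaw',np.arctan2(d[1],d[0]),np.linalg.norm(d)/2)
g=lambda u,v:(50+(u+.5)/5-.5,80+(v+.5)/4.285-.5)
a=ray(T,g(72,418),.076);b=ray(T,g(665,311),.076);print('riser',a,b,np.linalg.norm(a-b)); e=a-b
print('riser yaw',np.arctan2(e[1],e[0])-np.pi/2)
p=ray(T,g(392,372),.026);q=ray(T,g(408,476),.02);print('torch',p,q,np.arctan2((p-q)[1],(p-q)[0]))
for cam in('top','scene'):
  im=robot.read_camera(cam)
  for l in ['torch','dropper_bottle','staining_jar','oil_bottle','slide_mailer','petri_dish','tally_counter']:
    if l=='torch':
        for r in robot.masks_of(cam,l)[:2]:
            m=r['mask']; ys,xs=np.nonzero(m); print(cam,r['score'],m.sum(),xs.min(),xs.max(),ys.min(),ys.max())
            pts=np.array([ray(robot.camera_params(cam),(x,y),.016) for x,y in zip(xs,ys)])[:,:2]; mu=pts.mean(0); ev=np.linalg.svd(pts-mu)[2][0]; ev*=np.sign(ev[0]); pr=(pts-mu)@ev; print(' ',mu,np.arctan2(ev[1],ev[0]),pr.min(),pr.max(), 'tail',mu+ev*pr.min())
    else:
        r=robot.look_for(cam,l); 
        if r: print(cam,l,r[0]['score'],w(robot.camera_params(cam),r[0]['centre']))
```

```text
ring top [ 0.5287 -0.2638  0.137 ] scene [ 0.536  -0.2625  0.137 ]
[array([ 0.6073, -0.1752,  0.01  ]), array([ 0.6485, -0.2636,  0.01  ]), array([ 0.5027, -0.3298,  0.01  ]), array([ 0.4626, -0.2396,  0.01  ])] centre [ 0.5553 -0.252   0.01  ]
stand yaw 0.4224017199407261 0.15924747761491512
riser [0.5754 0.4154 0.076 ] [0.6522 0.0458 0.076 ] 0.37748029523144344
riser yaw 0.2050225304810569
torch [0.6143 0.2307 0.026 ] [0.5358 0.2208 0.02  ] 0.12489320596403362
top 0.68 211 124 134 166 191
  [0.5773 0.2302] 0.16504001228359244 -0.042875332973405754 0.0413489566574902 tail [0.535  0.2231]
top dropper_bottle 0.53 [0.55   0.3471 0.0626]
top staining_jar 0.74 [ 0.4853 -0.399   0.0114]
top oil_bottle 0.52 [ 0.6776 -0.0703  0.063 ]
top slide_mailer 0.52 [ 0.4878 -0.4035  0.0094]
top petri_dish 0.66 [ 0.7418 -0.0124  0.0116]
top tally_counter 0.46 [ 0.7409 -0.1911  0.028 ]
scene 0.57 93 370 382 179 189
  [0.5659 0.226 ] 0.21460061093618404 -0.024938568722367094 0.022329081081075945 tail [0.5415 0.2207]
scene dropper_bottle 0.73 [0.5569 0.3423 0.0597]
scene staining_jar 0.73 [ 0.6513 -0.3721  0.0621]
scene oil_bottle 0.55 [ 0.6955 -0.0699  0.0487]
scene slide_mailer 0.62 [ 0.4966 -0.399   0.0081]
scene petri_dish 0.55 [ 0.7521 -0.0152  0.0161]
scene tally_counter 0.74 [ 0.7521 -0.1874  0.0234]
```

```bash
cat >> h.py <<'E'
def rel(pos,R=None,rpy=None):
    s=robot.observe(); p=np.array(s['tool_pos']); R0=Ro.from_euler('xyz',s['tool_rot'])
    if rpy is not None: R=Ro.from_euler('xyz',rpy)
    if R is None: R=R0
    d=R0.inv().apply(np.array(pos)-p)*100; r=(R0.inv()*R).as_rotvec(degrees=True)
    print('t',s['time'],'row',np.round(d,2),np.round(r,2)); return d,r
E
python3 - <<'E'
from h import *
rel([.52,.222,.24],rpy=[np.pi,0,-2.977])
E
```

```text
t 1.5 row [-45.21 -18.54   0.07] [  0.     0.   -23.22]
```

```bash
python3 -m creep '[[[-5,-2,0,0,0,-3,1],[-10,-4,0,0,0,-6,1],[-15,-6.2,0,0,0,-9,1],[-20,-8.2,0,0,0,-12,1],[-25,-10.3,0,0,0,-15,1],[-30,-12.3,0,0,0,-18,1],[-35,-14.4,0,0,0,-21,1],[-39,-16,0,0,0,-23.2,1]]]'
python3 - <<'E'
from h import *
np.set_printoptions(precision=4,suppress=True)
rel([.52,.222,.24],rpy=[np.pi,0,-2.977])
s=robot.observe();print(repr(s['qpos']),s['tool_pos'],s['tool_rot'])
E
```

```text
time: 2.3
tool_pos: [0.4498, 0.2726, 0.2409]
tool_rot: [3.141, 0.0, -2.976]
contact_force: [0.4, 0.5, -0.6]
opening: 0.0921
t 2.3 row [-6.09 -6.15  0.09] [0.02 0.03 0.08]
array([ 0.399 ,  0.3433,  1.5217,  0.0002,  1.2761, -1.3378]) [0.4498 0.2726 0.2409] [ 3.1413  0.0005 -2.9756]
```

```bash
python3 -m creep '[[[-3,-3.5,0,0,0,0,1],[-6.1,-6.1,0,0,0,0,1],[-6.1,-6.1,0,0,0,0,1]]]'
python3 - <<'E'
from h import *
np.set_printoptions(precision=4,suppress=True)
s=robot.observe();print(repr(s['qpos']),s['tool_pos'],s['tool_rot'])
im,P=save('wrist','w1'); print(P, w(P,[0,0,0]))
im,T=save('top','t1')
cv2.imwrite('pics/t1z.png',cv2.resize(im[100:260,40:240,::-1],None,fx=4,fy=4*.93))
for l in ['torch','torch_tail','dropper_bottle']:
    robot.read_camera('wrist')
    for r in robot.look_for('wrist',l)[:2]: print(l,r['score'],w(P,r['centre']))
E
```

```text
time: 2.6
tool_pos: [0.5237, 0.2193, 0.2404]
tool_rot: [-3.141, 0.002, -2.981]
contact_force: [0.9, 0.1, -0.3]
opening: 0.0921
array([ 0.2621,  0.4202,  1.4052, -0.0009,  1.3144, -1.4694]) [0.5237 0.2193 0.2404] [-3.1409  0.0018 -2.9806]
{'camera_matrix': array([[264.7088,   0.    , 251.5311],
       [  0.    , 264.7088, 194.9711],
       [  0.    ,   0.    ,   1.    ]]), 'R': array([[-0.1614,  0.9869, -0.0002],
       [ 0.9398,  0.1537,  0.3052],
       [ 0.3013,  0.0491, -0.9523]]), 't': array([-0.132 , -0.5651,  0.2235])} [0.4424 0.2061 0.3853]
torch 0.9 [0.5786 0.2303 0.0246]
torch_tail 0.82 [0.5886 0.2296 0.0223]
dropper_bottle 0.97 [0.5496 0.3439 0.066 ]
```

View pics/w1.png

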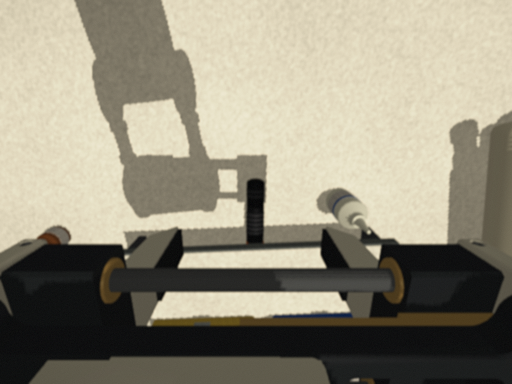

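View pics/t1z.png

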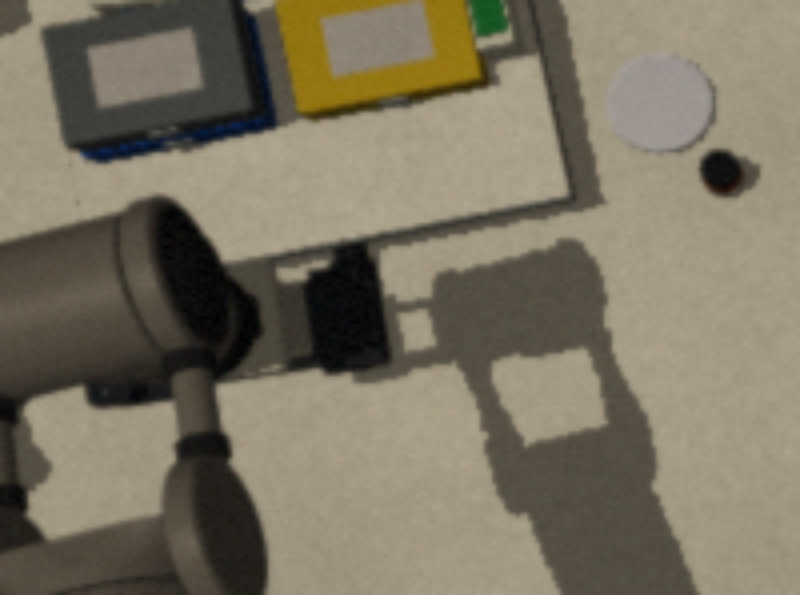

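Run:
```python
from h import *
np.set_printoptions(precision=4,suppress=True)
P=robot.camera_params('wrist'); im=robot.read_camera('wrist')
r=robot.masks_of('wrist','torch')[0]; m=r['mask']; ys,xs=np.nonzero(m); print(r['score'],ys.min(),ys.max())
pts=[]
for v in range(ys.min(),ys.max()+1,6):
    c=np.nonzero(m[v])[0]; 
    # mid ray at height of axis
    X=ray(P,((c.min()+c.max())/2,v),.017); pts.append(X); print(v,c.min(),c.max(),X)
pts=np.array(pts)[1:-1]; a=np.polyfit(pts[:,0],pts[:,1],1); print('yaw',np.arctan(a[0]),a)
print('tail', ray(P,(255.5,ys.min()),.013), 'lip',ray(P,(255,ys.max()),.062))
im=robot.read_camera('wrist')
cv2.imwrite('pics/w1z.png',cv2.resize(im[160:270,180:400,::-1],None,fx=3.6,fy=3.6))
r=robot.masks_of('wrist','dropper_bottle')[0]['mask']; ys,xs=np.nonzero(r); print(xs.min(),xs.max(),ys.min(),ys.max())
# predicted outline of bottle
for c in [(.551,.345)]:
  for z in (0,.06,.112): print(z,proj(P,[c[0],c[1],z]))
```

```text
0.83 181 246
181 246 255 [0.5339 0.2247 0.017 ]
187 243 260 [0.5425 0.2276 0.017 ]
193 243 260 [0.5515 0.2292 0.017 ]
199 243 259 [0.5607 0.23   0.017 ]
205 243 259 [0.57   0.2316 0.017 ]
211 243 259 [0.5794 0.2332 0.017 ]
217 243 259 [0.5889 0.2348 0.017 ]
223 242 258 [0.5988 0.2349 0.017 ]
229 242 258 [0.6086 0.2366 0.017 ]
235 242 258 [0.6186 0.2383 0.017 ]
241 242 258 [0.6287 0.24   0.017 ]
yaw 0.13528888711937712 [0.1361 0.154 ]
tail [0.5337 0.232  0.013 ] lip [0.6119 0.2443 0.062 ]
322 364 191 236
0 [325.4869 201.444 ]
0.06 [337.5528 216.2402]
0.112 [351.7029 233.5924]
```

View pics/w1z.png

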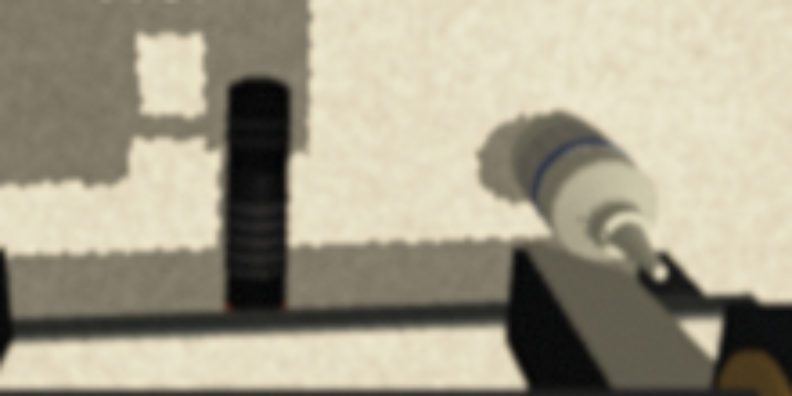

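Run:
```python
from h import *
np.set_printoptions(precision=4,suppress=True)
P=robot.camera_params('wrist')
t=ray(P,(180+660/3.6,160+272/3.6),.112); print(t)
for z in (0,.06,.07,.08,.09): print(z,proj(P,[t[0],t[1],z]), proj(P,[t[0],t[1]-.02,z]),proj(P,[t[0]-.02,t[1],z]))
T=robot.camera_params('top'); print(proj(T,[t[0],t[1],.112]),proj(T,[t[0],t[1],0]))
```

```text
[0.5517 0.3582 0.112 ]
0 [334.1297 202.9456] [321.5561 200.9065] [337.5497 190.737 ]
0.06 [347.5743 217.9584] [332.994  215.6317] [351.7917 203.9944]
0.07 [350.2511 220.9474] [335.2723 218.5648] [354.6355 206.6416]
0.08 [353.0809 224.1073] [337.6813 221.6663] [357.6448 209.4429]
0.09 [356.0774 227.4532] [340.2327 224.9508] [360.8347 212.4122]
[ 77.4463 183.7274] [ 91.2859 186.4416]
```

Run:
```python
from h import *
rel([.5627,.2298,.018],rpy=[np.pi,0,-2.9966])
```

```text
t 3.2 row [-4.33 -0.04 22.32] [0.02 0.04 1.24]
```

```bash
python3 -m creep '[[[-2.2,0,0,0,0,0.6,0.3],[-4.3,0,3,0,0,1.2,0.3],[-4.3,0,7.5,0,0,1.2,0.3],[-4.3,0,12,0,0,1.2,0.3],[-4.3,0,12,0,0,1.2,0.3]]]' 40
python3 - <<'E'
from h import *
np.set_printoptions(precision=4,suppress=True)
rel([.5627,.2298,.018],rpy=[np.pi,0,-2.9966])
im,P=save('wrist','w2')
print(proj(P,[.5627,.2298,.018]))
E
```

```text
time: 3.7
tool_pos: [0.5584, 0.2291, 0.115]
tool_rot: [-3.14, -0.012, -2.996]
contact_force: [-0.5, 0.7, 0.2]
opening: 0.0602
t 3.7 row [-0.55  0.02  9.7 ] [-0.06 -0.68  0.04]
[251.5608 205.3389]
```

View pics/w2.png

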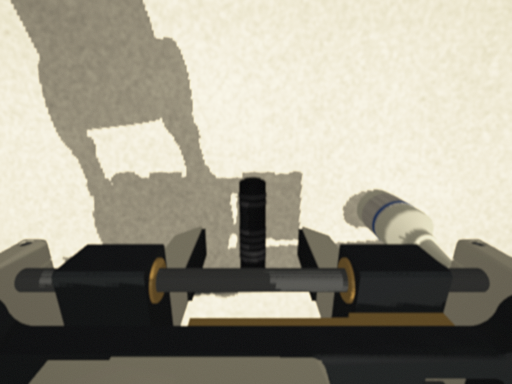

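Torch is centred between the fingers (column 252, tail at row 180), and the bottle is right of the body. Descending.

```bash
python3 -m creep '[[[-0.3,0,3,0,-0.3,0,0.3],[-0.5,0,6,0,-0.6,0,0.3],[-0.5,0,8.5,0,-0.6,0,0.3],[-0.5,0,9.7,0,-0.6,0,0.3],[-0.5,0,9.7,0,-0.6,0,0.3]]]' 40
python3 - <<'E'
from h import *
rel([.5627,.2298,.018],rpy=[np.pi,0,-2.9966])
E
```

```text
time: 4.25
tool_pos: [0.5654, 0.2305, 0.0226]
tool_rot: [-3.141, 0.005, -2.996]
contact_force: [-0.4, 0.6, 0.7]
opening: 0.0594
t 4.25 row [ 0.28 -0.03  0.46] [-0.02  0.3   0.05]
```

```bash
python3 -m creep '[[[0.2,0,0.4,0,0.2,0,0.3],[0.2,0,0.4,0,0.2,0,-1],[0.2,0,0.4,0,0.2,0,-1],[0.2,0,0.4,0,0.2,0,-1],[0.2,0,0.4,0,0.2,0,-1],[0.2,0,0.4,0,0.2,0,-1]]]' 40
python3 - <<'E'
from h import *
rel([.5627,.2298,.018],rpy=[np.pi,0,-2.9966])
save('wrist','w3')
E
```

```text
time: 4.85
tool_pos: [0.5635, 0.2303, 0.0188]
tool_rot: [-3.141, 0.002, -2.996]
contact_force: [0.8, 0.6, 0.6]
opening: 0.0253
t 4.85 row [ 0.09 -0.03  0.08] [-0.02  0.11  0.05]
```

View pics/w3.png

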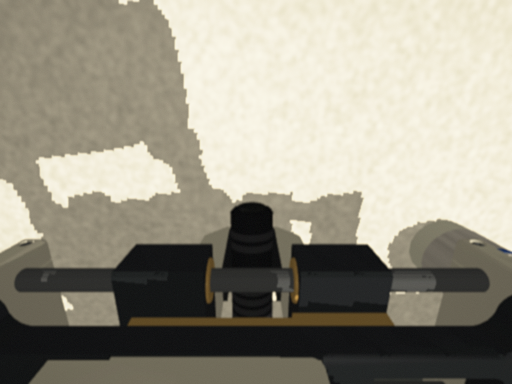

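```bash
python3 -m creep '[[[1,0,0,0,0,0,-1],[3,0,0,0,0,0,-1],[5.5,0,0,0,0,0,-1],[8.5,0,0,0,0,0,-1],[11.5,0,0,0,0,0,-1],[14.5,0,0,0,0,0,-1],[17,0,0,0,0,0,-1],[18.5,0,0,0,0,0,-1]]]' 40
python3 - <<'E'
from h import *
np.set_printoptions(precision=4,suppress=True)
s=robot.observe();print(s['tool_pos'],s['tool_rot'],s['contact_force'],repr(s['qpos']),s['opening'])
save('top','t2');save('scene','s2')
im=cv2.imread('pics/t2.png');cv2.imwrite('pics/t2z.png',cv2.resize(im[120:300,40:240],None,fx=4,fy=3.33))
E
```

```text
time: 5.7
tool_pos: [0.3794, 0.2032, 0.0188]
tool_rot: [-3.141, 0.003, -2.995]
contact_force: [2.2, -0.0, 0.2]
opening: 0.0247
[0.3794 0.2032 0.0188] [-3.1414  0.0027 -2.9954] [ 2.2075 -0.0467  0.194 ] array([ 0.3138,  0.5144,  2.0338, -0.0012,  0.5907, -1.4022]) 0.024726728445837284
```

View pics/t2z.png

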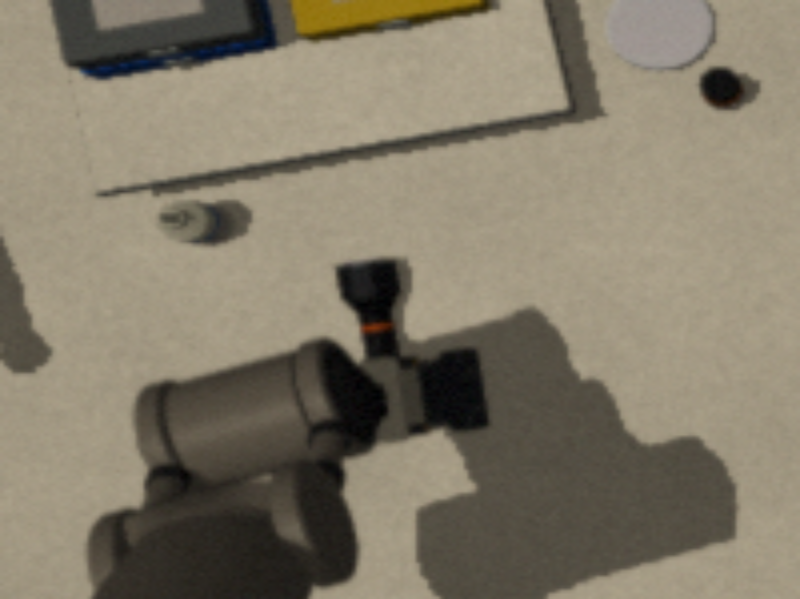

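View pics/s2.png

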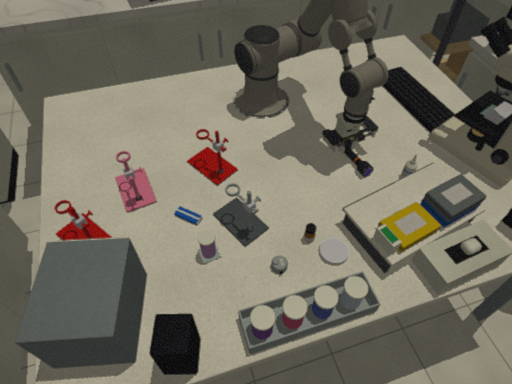

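Torch is clear of the riser: lens at about (370,262) in the zoomed view, riser edge at row 150. Releasing and lifting.

```bash
python3 -m creep '[[[0,0,0,0,0,0,-1],[0,0,0,0,0,0,-0.2],[0,0,0,0,0,0,0.3],[0,0,0,0,0,0,0.3],[0,0,-4,0,0,0,0.3],[0,0,-9,0,0,0,1],[0,0,-14,0,0,0,1],[0,0,-18,0,0,0,1]]]' 40
python3 - <<'E'
from h import *
np.set_printoptions(precision=4,suppress=True)
s=robot.observe();print(s['tool_pos'],s['tool_rot'],repr(s['qpos']),s['opening'])
T=robot.camera_params('top')
im,P=save('wrist','w4');im2,T=save('top','t4')
for cam,P in(('wrist',P),('top',T)):
  for l in ['torch','torch_head','torch_tail']:
    for r in robot.masks_of(cam,l)[:1]: 
        ys,xs=np.nonzero(r['mask']); pts=np.array([ray(P,(x,y),.02) for x,y in zip(xs,ys)])[:,:2]; mu=pts.mean(0); ev=np.linalg.svd(pts-mu)[2][0]; ev*=np.sign(ev[0]); pr=(pts-mu)@ev
        print(cam,l,r['score'],mu,np.arctan2(ev[1],ev[0]),mu+ev*pr.min(),mu+ev*pr.max())
    for r in robot.look_for(cam,l)[:1]: print(l,r['score'],w(P,r['centre']))
E
```

```text
time: 6.6
tool_pos: [0.3789, 0.2032, 0.2014]
tool_rot: [-3.141, 0.002, -2.995]
contact_force: [1.4, 0.3, -1.1]
opening: 0.0762
[0.3789 0.2032 0.2014] [-3.1414  0.0017 -2.9952] array([ 0.314 ,  0.2085,  1.8299, -0.0006,  1.1015, -1.4029]) 0.07617629932721565
wrist torch 0.81 [0.4331 0.2117] 0.15513723792104347 [0.3497 0.1986] [0.5085 0.2235]
torch 0.64 [0.4239 0.2101 0.0273]
wrist torch_head 0.59 [0.4325 0.2114] 0.15002934853920707 [0.3497 0.1989] [0.507  0.2227]
torch_head 0.79 [0.4303 0.2094 0.0314]
wrist torch_tail 0.6 [0.4339 0.2118] 0.14792678168780285 [0.3508 0.1994] [0.5086 0.2229]
torch_tail 0.68 [0.4319 0.2088 0.0288]
top torch 0.61 [0.4718 0.2157] 0.20931859806513423 [0.4237 0.2055] [0.5103 0.2239]
torch 0.54 [0.4731 0.2097 0.0368]
top torch_head 0.68 [0.4733 0.2156] 0.18327450040572918 [0.4229 0.2063] [0.5116 0.2227]
torch_head 0.71 [0.4702 0.2101 0.0323]
top torch_tail 0.53 [0.4738 0.2155] 0.19624398661804462 [0.4238 0.2056] [0.5117 0.2231]
torch_tail 0.6 [0.479  0.2138 0.0348]
```

View pics/w4.png

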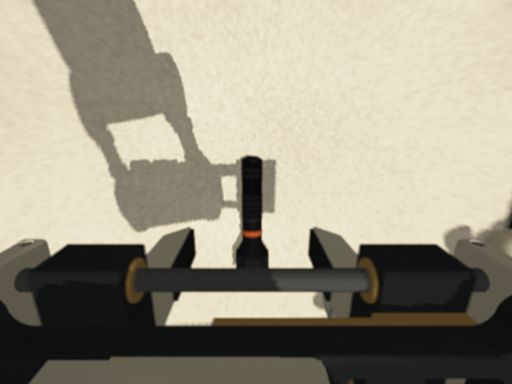

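```bash
python3 -m creep '[[[-4,0,-3,8,0,0,1],[-8,0,-6,16,0,0,1],[-8,0,-6,24,0,0,1],[-8,0,-6,30,0,0,1],[-8,0,-6,30,0,0,1]]]' 40
python3 - <<'E'
from h import *
np.set_printoptions(precision=5,suppress=True)
s=robot.observe();print(s['tool_pos'],s['tool_rot'],repr(s['qpos']))
E
python3 -m creep '[[[0,0,0,-8,8,0,1],[0,0,0,-16,14,0,1],[0,0,0,-24,20,0,1],[0,0,0,-30,20,0,1],[0,0,0,-30,20,0,1]]]' 40
python3 - <<'E'
from h import *
np.set_printoptions(precision=5,suppress=True)
s=robot.observe();print(s['tool_pos'],s['tool_rot'],repr(s['qpos']))
E
```

```text
time: 7.8
tool_pos: [0.4568, 0.2166, 0.2562]
tool_rot: [-2.615, -0.005, -2.992]
contact_force: [0.4, 0.0, 0.3]
opening: 0.0917
[0.45685 0.21657 0.25616] [-2.61512 -0.00505 -2.99169] array([ 0.56711,  0.4448 ,  1.43803, -0.47651,  1.5029 , -1.06261])
time: 8.3
tool_pos: [0.4584, 0.2145, 0.2566]
tool_rot: [-3.136, -0.337, -3.088]
contact_force: [-0.2, -0.4, -0.4]
opening: 0.0918
[0.4584  0.21454 0.25661] [-3.13572 -0.33688 -3.08776] array([ 0.25037,  0.48407,  1.30432,  0.05921,  1.68496, -1.37836])
```

```bash
cat > fk.py <<'E'
import numpy as np
from scipy.spatial.transform import Rotation as Ro
from scipy.optimize import least_squares
Q=np.array([[1.184,.343,1.525,0,1.275,-.146],[.399,.3433,1.5217,.0002,1.2761,-1.3378],[.2621,.4202,1.4052,-.0009,1.3144,-1.4694],[.3138,.5144,2.0338,-.0012,.5907,-1.4022],[.314,.2085,1.8299,-.0006,1.1015,-1.4029],[.56711,.4448,1.43803,-.47651,1.5029,-1.06261],[.25037,.48407,1.30432,.05921,1.68496,-1.37836]])
X=np.array([[.125,.509,.240],[.4498,.2726,.2409],[.5237,.2193,.2404],[.3794,.2032,.0188],[.3789,.2032,.2014],[.45685,.21657,.25616],[.4584,.21454,.25661]])
E=np.array([[-3.14,0,2.901],[3.1413,.0005,-2.9756],[-3.1409,.0018,-2.9806],[-3.1414,.0027,-2.9954],[-3.1414,.0017,-2.9952],[-2.61512,-.00505,-2.99169],[-3.13572,-.33688,-3.08776]])
def R(ax,a): return Ro.from_euler(ax,a)
def rot(q,s4=1,s6=1,o=np.pi/2): 
    return R('z',q[0])*R('y',q[1]+q[2])*R('z',s4*q[3])*R('y',q[4])*R('z',s6*q[5]+o)
def fk(q,p,s4=1,s6=1):
    d0,a1,L1,e1,L2,b,b2,L3=p
    R1=R('z',q[0]);R2=R1*R('y',q[1]);R3=R2*R('y',q[2]);R4=R3*R('z',s4*q[3]);R5=R4*R('y',q[4])
    return R1.apply([a1,b,d0])+R2.apply([0,0,L1])+R3.apply([e1,0,L2])+R4.apply([0,b2,0])+R5.apply([0,0,L3])
if __name__=='__main__':
    np.set_printoptions(precision=4,suppress=True)
    for s4 in(1,-1):
        for s6 in(1,-1):
            for o in (np.pi/2,-np.pi/2):
                e=[(Ro.from_euler('xyz',x).inv()*rot(q,s4,s6,o)).magnitude() for q,x in zip(Q,E)]
                print(s4,s6,o,np.array(e))
    for s4 in(1,-1):
        f=lambda p:np.concatenate([(fk(q,p,s4)-x) for q,x in zip(Q,X)]+[(p-p0)*1e-3])
        p0=np.array([.3,0,.4,0,.4,.038,.038,.25])
        r=least_squares(f,p0); print(s4,r.x,np.abs(r.fun[:-8]).max(),r.cost)
E
python3 fk.py
```

```text
1 1 1.5707963267948966 [0.0004 0.0001 0.0001 0.0001 0.0001 0.     0.    ]
1 1 -1.5707963267948966 [3.1414 3.1415 3.1415 3.1416 3.1416 3.1416 3.1416]
1 -1 1.5707963267948966 [0.2922 2.6756 2.9389 2.8044 2.8058 2.1252 2.7567]
1 -1 -1.5707963267948966 [2.8494 0.4659 0.2027 0.3372 0.3358 1.0164 0.3849]
-1 1 1.5707963267948966 [0.0004 0.0004 0.0018 0.0024 0.0012 0.953  0.1184]
-1 1 -1.5707963267948966 [3.1414 3.1415 3.1411 3.1396 3.141  3.0793 3.1281]
-1 -1 1.5707963267948966 [0.2922 2.6755 2.9393 2.8064 2.8064 2.3072 2.7709]
-1 -1 -1.5707963267948966 [2.8494 0.4661 0.2023 0.3352 0.3352 1.3152 0.3894]
1 [ 0.2223 -0.0002  0.5064  0.0463  0.3795  0.0764 -0.0001  0.3039] 0.00046948174912131435 1.6366850550516395e-07
-1 [-0.0033  0.0982  0.1434 -0.0731  0.3349 -0.0339  0.1024 -0.1384] 0.07058744554190935 0.008173502424845783
```

```bash
cat > ik.py <<'E'
from fk import *
p=np.array([.2223,-.0002,.5064,.0463,.3795,.0764,-.0001,.3039])
lo=np.array([-2.53,-.77,.04,-1,.28,-3.11]);hi=np.array([2.53,2.02,2.7,4.14,2.66,3.11])
def ik(pos,Rt,seed=None,n=12,rng=np.random.default_rng(0)):
    out=[]
    seeds=[seed] if seed is not None else [lo+(hi-lo)*rng.random(6) for _ in range(n)]
    f=lambda q:np.concatenate([(fk(q,p)-pos)*5,(Rt.inv()*rot(q)).as_rotvec()])
    for s in seeds:
        r=least_squares(f,np.clip(s,lo+1e-3,hi-1e-3),bounds=(lo,hi))
        if r.cost<1e-7 and not any(np.abs(r.x-o).max()<.02 for o in out): out.append(r.x)
    return out
def wrist(q): 
    R1=R('z',q[0]);R2=R1*R('y',q[1]);R3=R2*R('y',q[2])
    el=R1.apply([0,p[5],p[0]])+R2.apply([0,0,p[2]]); return el, el+R3.apply([p[3],0,p[4]])
def toolR(az,sx,tilt=0):
    # tool z horizontal along az (tilt down positive), tool x = sx*up
    d=np.array([np.cos(az)*np.cos(tilt),np.sin(az)*np.cos(tilt),-np.sin(tilt)]); up=np.array([0,0,1.]); x=up-d*(d@up); x=sx*x/np.linalg.norm(x)
    return Ro.from_matrix(np.c_[x,np.cross(d,x),d])
E
python3 - <<'E'
from ik import *
np.set_printoptions(precision=2,suppress=True)
ring=np.array([.530,-.264,0])
for az in np.arange(-3,3.2,.25):
  for sx in(1,-1):
    for z in (.166,.30):
      d=np.array([np.cos(az),np.sin(az),0])
      for q in ik(ring+.005*d+[0,0,z],toolR(az,sx)):
        el,wr=wrist(q); print('%.2f %d %.3f'%(az,sx,z),q,'marg %.2f'%min((q-lo).min(),(hi-q).min()),'el',el,'wr',wr)
E
```

```text
-1.00 1 0.166 [-0.24  0.87  2.22  3.9   1.53 -1.6 ] marg 0.24 el [ 0.4  -0.02  0.55] wr [ 0.37 -0.01  0.17]
-1.00 1 0.300 [-0.24  0.51  2.21  3.95  1.27 -1.87] marg 0.19 el [0.26 0.01 0.66] wr [ 0.37 -0.01  0.3 ]
-1.00 -1 0.166 [-0.24  0.87  2.22  3.9   1.53  1.54] marg 0.24 el [ 0.4  -0.02  0.55] wr [ 0.37 -0.01  0.17]
-1.00 -1 0.300 [-0.24  0.51  2.21  3.95  1.27  1.27] marg 0.19 el [0.26 0.01 0.66] wr [ 0.37 -0.01  0.3 ]
-0.75 1 0.166 [-0.43  0.9   2.35  3.46  1.68 -1.54] marg 0.35 el [ 0.39 -0.1   0.54] wr [ 0.31 -0.06  0.17]
-0.75 1 0.300 [-0.43  0.47  2.34  3.47  1.26 -1.68] marg 0.36 el [ 0.24 -0.03  0.67] wr [ 0.31 -0.06  0.3 ]
-0.75 -1 0.166 [-0.43  0.9   2.35  3.46  1.68  1.61] marg 0.35 el [ 0.39 -0.1   0.54] wr [ 0.31 -0.06  0.17]
-0.75 -1 0.300 [-0.43  0.47  2.34  3.47  1.26  1.47] marg 0.36 el [ 0.24 -0.03  0.67] wr [ 0.31 -0.06  0.3 ]
-0.50 1 0.166 [-0.69  0.92  2.42  2.95  1.76 -1.61] marg 0.28 el [ 0.36 -0.2   0.53] wr [ 0.27 -0.12  0.17]
-0.50 1 0.300 [-0.69  0.45  2.4   2.95  1.29 -1.52] marg 0.30 el [ 0.22 -0.08  0.68] wr [ 0.27 -0.12  0.3 ]
-0.50 -1 0.166 [-0.69 
[... 3369 characters left out ...]
arg 0.32 el [ 0.31 -0.3   0.5 ] wr [ 0.51 -0.56  0.3 ]
1.50 -1 0.166 [-0.94  1.17  0.99  0.99  2.25  2.33] marg 0.41 el [ 0.34 -0.33  0.42] wr [ 0.51 -0.56  0.17]
1.50 -1 0.300 [-0.94  1.    0.99  1.13  2.34  2.54] marg 0.32 el [ 0.31 -0.3   0.5 ] wr [ 0.51 -0.56  0.3 ]
1.75 1 0.166 [-0.86  1.27  0.76  0.93  2.46 -0.76] marg 0.20 el [ 0.37 -0.32  0.37] wr [ 0.58 -0.56  0.17]
1.75 1 0.300 [-0.86  1.1   0.75  1.13  2.54 -0.52] marg 0.12 el [ 0.35 -0.29  0.45] wr [ 0.58 -0.56  0.3 ]
1.75 -1 0.166 [-0.86  1.27  0.76  0.93  2.46  2.38] marg 0.20 el [ 0.37 -0.32  0.37] wr [ 0.58 -0.56  0.17]
1.75 -1 0.300 [-0.86  1.1   0.75  1.13  2.54  2.62] marg 0.12 el [ 0.35 -0.29  0.45] wr [ 0.58 -0.56  0.3 ]
```

Run:
```python
from ik import *
from h import ray
from cell import robot
np.set_printoptions(precision=2,suppress=True)
T=robot.camera_params('top')
print('red ring',ray(T,(300,268),.137),'red clamp',ray(T,(284,254),.15),'base',[ray(T,c,.01)[:2] for c in [(262,243),(289,236),(311,281),(285,291)]])
ring=np.array([.530,-.264,0])
for t in (30,40,45):
 for az in np.arange(-1.25,.6,.25):
  tr=np.radians(t)
  for sx in(-1,):
    for z in (.17,.31):
      Rt=toolR(az,sx,tr); d=Rt.apply([0,0,1])
      for q in ik(ring+.005*d+[0,0,z],Rt):
        el,wr=wrist(q); print('%d %.2f %d %.3f'%(t,az,sx,z),q,'marg %.2f'%min((q-lo).min(),(hi-q).min()),'el',el,'wr',wr)
```

```text
red ring [ 0.3  -0.31  0.14] red clamp [ 0.34 -0.26  0.15] base [array([ 0.36, -0.2 ]), array([ 0.39, -0.29]), array([ 0.24, -0.36]), array([ 0.21, -0.28])]
30 -0.75 -1 0.170 [-0.47  0.44  2.24  3.57  0.61  1.36] marg 0.33 el [ 0.23 -0.03  0.68] wr [ 0.34 -0.09  0.32]
30 -0.50 -1 0.170 [-0.66  0.42  2.29  2.9   0.63  1.69] marg 0.35 el [ 0.21 -0.07  0.68] wr [ 0.3  -0.14  0.32]
30 -0.25 -1 0.170 [-0.85  0.43  2.26  2.3   0.71  1.95] marg 0.43 el [ 0.2  -0.11  0.68] wr [ 0.28 -0.2   0.32]
30 -0.25 -1 0.310 [-0.85  0.12  2.1   1.64  0.51  2.74] marg 0.23 el [0.1  0.01 0.73] wr [ 0.28 -0.2   0.46]
30 0.00 -1 0.170 [-0.98  0.47  2.17  1.82  0.83  2.14] marg 0.53 el [ 0.19 -0.15  0.67] wr [ 0.27 -0.26  0.32]
30 0.00 -1 0.310 [-0.98  0.18  2.02  1.41  0.81  2.74] marg 0.37 el [ 0.11 -0.03  0.72] wr [ 0.27 -0.26  0.46]
30 0.25 -1 0.170 [-1.04  0.52  2.03  1.48  0.99  2.26] marg 0.67 el [ 0.19 -0.18  0.66] wr [ 0.28 -0.33  0.32]
30 0.25 -1 0.310 [-1.04  0.27  1.89  1.24  1.07  2.71] marg 0.40 el [ 0.13 -0.08  0.71] wr [ 0.28 -0.33  0.46]
30 0.50 -1 0.170 [-1.06  0.59  1.87  1.23  1.17  2.33]
[... 1787 characters left out ...]
 0.01 0.73] wr [ 0.33 -0.21  0.52]
45 0.00 -1 0.170 [-0.88  0.38  2.03  1.32  0.6   2.74] marg 0.32 el [ 0.18 -0.09  0.69] wr [ 0.32 -0.26  0.38]
45 0.00 -1 0.310 [-0.88  0.16  1.84  0.88  0.79 -2.98] marg 0.13 el [ 0.11 -0.01  0.72] wr [ 0.32 -0.26  0.52]
45 0.25 -1 0.170 [-0.94  0.43  1.92  1.12  0.82  2.7 ] marg 0.41 el [ 0.19 -0.13  0.68] wr [ 0.33 -0.32  0.38]
45 0.25 -1 0.310 [-0.94  0.23  1.75  0.88  1.02  3.09] marg 0.02 el [ 0.13 -0.05  0.71] wr [ 0.33 -0.32  0.52]
45 0.50 -1 0.170 [-0.97  0.5   1.79  0.97  1.02  2.64] marg 0.47 el [ 0.2  -0.16  0.67] wr [ 0.34 -0.37  0.38]
45 0.50 -1 0.310 [-0.97  0.32  1.62  0.84  1.24  2.94] marg 0.17 el [ 0.15 -0.09  0.7 ] wr [ 0.34 -0.37  0.52]
```

```bash
cat > sim.py <<'E'
from ik import *
from scipy.spatial.transform import Slerp
np.set_printoptions(precision=2,suppress=True)
def bench(az,sx,t):
    d=np.array([np.cos(az),np.sin(az),0]);z=-np.sin(t)*d-np.array([0,0,np.cos(t)]);x=d-z*(d@z);x=sx*x/np.linalg.norm(x)
    return Ro.from_matrix(np.c_[x,np.cross(z,x),z])
def path(q,wps,n=12,verbose=True):
    P0=fk(q,p);R0=rot(q)
    for pos,Rt in wps:
        sl=Slerp([0,1],Ro.concatenate([R0,Rt]))
        worst=9;dq=0
        for s in np.linspace(0,1,n+1)[1:]:
            o=ik(P0+(np.array(pos)-P0)*s,sl(s),seed=q)
            if not o: print('  FAIL at',s,q); return None
            dq=max(dq,np.abs(o[0]-q).max()); q=o[0]; worst=min(worst,(q-lo).min(),(hi-q).min())
        if verbose: print('  ',q,'marg %.2f maxstep %.2f'%(worst,dq))
        P0=np.array(pos);R0=Rt
    return q
E
python3 - <<'E'
from sim import *
t=np.radians(30)
q0=np.array([.25,.48,1.30,.06,1.68,-1.38])
for sx in(-1,1):
 for az in(0.,.25):
  for mid in ([.45,.1,.36],[.5,-.1,.34],[.5,.2,.36]):
   print(sx,az,mid)
   B=bench(.15,sx,t); F=toolR(az,sx,t); 
   qs=ik(np.array([.49,.22,.02]),B,seed=q0 if sx==-1 else np.array([.25,.48,1.3,0,1.68,1.7]))
   if not qs: print('no bench');continue
   q=qs[0];print('  b',q)
   path(q,[([.49,.22,.2],B),(mid,F),([.53,-.264,.31],F),([.53,-.264,.17],F)])
E
```

```text
-1 0.0 [0.45, 0.1, 0.36]
  b [ 0.25  0.9   1.28  0.05  1.48 -1.49]
   [ 0.25  0.7   1.14  0.05  1.82 -1.47] marg 0.84 maxstep 0.03
  FAIL at 1.0 [ 0.15 -0.21  2.17 -0.41  0.3  -1.1 ]
-1 0.0 [0.5, -0.1, 0.34]
  b [ 0.25  0.9   1.28  0.05  1.48 -1.49]
   [ 0.25  0.7   1.14  0.05  1.82 -1.47] marg 0.84 maxstep 0.03
  FAIL at 1.0 [-0.57 -0.12  2.16  1.05  0.52 -2.95]
-1 0.0 [0.5, 0.2, 0.36]
  b [ 0.25  0.9   1.28  0.05  1.48 -1.49]
   [ 0.25  0.7   1.14  0.05  1.82 -1.47] marg 0.84 maxstep 0.03
  FAIL at 1.0 [ 0.43 -0.02  2.01 -0.9   0.43 -0.47]
-1 0.25 [0.45, 0.1, 0.36]
  b [ 0.25  0.9   1.28  0.05  1.48 -1.49]
   [ 0.25  0.7   1.14  0.05  1.82 -1.47] marg 0.84 maxstep 0.03
   [-0.22 -0.29  2.28  1.21  0.43 -3.  ] marg 0.11 maxstep 0.49
  FAIL at 0.08333333333333333 [-0.22 -0.29  2.28  1.21  0.43 -3.  ]
-1 0.25 [0.5, -0.1, 0.34]
  b [ 0.25  0.9   1.28  0.05  1.48 -1.49]
   [ 0.25  0.7   1.14  0.05  1.82 -1.47] marg 0.84 maxstep 0.03
  FAIL at 0.9166666666666666 [-0.58 -0.06  2.05  0.86  0.76 -2.91]
-1 0.25 [0.5, 0.2, 0.36]
  b [ 0.25  0.9   1.28  0.05  1.48 -1.49]
   [ 0.25  0.7   1.14 
[... 864 characters left out ...]
maxstep 0.03
   [-0.22 -0.29  2.28  1.21  0.43  0.14] marg 0.14 maxstep 0.49
   [-1.05  0.26  1.89  1.24  1.08 -0.43] marg 0.27 maxstep 0.15
   [-1.05  0.52  2.04  1.47  1.   -0.88] marg 0.66 maxstep 0.04
1 0.25 [0.5, -0.1, 0.34]
  b [0.25 0.9  1.28 0.05 1.48 1.65]
   [0.25 0.7  1.14 0.05 1.82 1.67] marg 0.84 maxstep 0.03
   [-0.85 -0.03  2.15  1.29  0.94 -0.32] marg 0.47 maxstep 0.32
   [-1.05  0.26  1.89  1.24  1.08 -0.43] marg 0.57 maxstep 0.03
   [-1.05  0.52  2.04  1.47  1.   -0.88] marg 0.66 maxstep 0.04
1 0.25 [0.5, 0.2, 0.36]
  b [0.25 0.9  1.28 0.05 1.48 1.65]
   [0.25 0.7  1.14 0.05 1.82 1.67] marg 0.84 maxstep 0.03
  FAIL at 0.9166666666666666 [ 0.24 -0.04  1.98  0.    0.42  1.58]
```

Run:
```python
from h import *
rel([.47,.21,.26],rpy=[np.pi,0,-4.05])
```

```text
t 8.3 row [-0.96 -0.52 -0.69] [ -9.59 -17.62  54.65]
```

```bash
python3 -m creep '[[[0,0,0,-1.4,-2.5,7.8,1],[0,0,0,-2.8,-5,15.6,1],[0,0,0,-4.1,-7.5,23.4,1],[0,0,0,-5.5,-10,31.2,1],[0,0,0,-6.9,-12.5,39,1],[0,0,0,-8.2,-15,46.8,1],[0,0,0,-9.6,-17.6,54.6,1],[0,0,0,-9.6,-17.6,54.6,1]]]'
python3 - <<'E'
from h import *
rel([.47,.21,.26],rpy=[np.pi,0,.15+np.pi-1.0])
E
```

```text
time: 9.1
tool_pos: [0.4578, 0.2144, 0.2576]
tool_rot: [3.138, -0.001, 2.233]
contact_force: [-0.2, -0.5, 0.3]
opening: 0.0921
t 9.1 row [-1.1   0.7  -0.24] [ 0.19 -0.05 -3.37]
```

```bash
python3 -m creep '[[[0,0,0,0,0,8.3,1],[0,0,0,0,0,16.6,1],[0,0,0,0,0,24.9,1],[0,0,0,0,0,33.2,1],[0,0,0,0,0,41.5,1],[0,0,0,0,0,49.8,1],[0,0,0,0,0,58.1,1],[0,0,0,0,0,66,1]]]'
python3 - <<'E'
from h import *
from sim import bench
rel([.51,.223,.22],R=bench(.15,1,np.radians(30)))
E
```

```text
time: 9.9
tool_pos: [0.4581, 0.214, 0.2578]
tool_rot: [-3.141, -0.005, 1.078]
contact_force: [1.0, 0.0, -0.5]
opening: 0.0921
t 9.9 row [3.22 4.15 3.79] [ 13.74 -28.03  52.  ]
```

```bash
python3 -m creep '[[[0.4,0.5,0.5,1.8,-3.6,6.7,1],[0.8,1,1,3.6,-7.2,13.4,1],[1.2,1.5,1.4,5.3,-10.8,20.1,1],[1.6,2,1.9,7.1,-14.4,26.8,1],[2,2.6,2.4,8.9,-18,33.5,1],[2.4,3.1,2.8,10.6,-21.6,40.2,1],[2.8,3.6,3.3,12.3,-25.2,46.8,1],[3.2,4.1,3.8,13.7,-28,52,1]]]'
python3 -m creep '[[[0,0,0,0,0,0,1],[0,0,0,0,0,0,1]]]'
python3 - <<'E'
from h import *
np.set_printoptions(precision=4,suppress=True)
from sim import bench
rel([.51,.223,.22],R=bench(.15,1,np.radians(30)))
print(repr(robot.observe()['qpos']))
im,P=save('wrist','w5')
for l in ['torch','torch_head']:
    for r in robot.masks_of('wrist',l)[:1]:
        m=r['mask'];ys,xs=np.nonzero(m);print(l,r['score'],ys.min(),ys.max())
        for v in range(ys.min(),ys.max()+1,8):
            c=np.nonzero(m[v])[0]; print(v,c.min(),c.max(),ray(P,((c.min()+c.max())/2,v),.022))
E
```

```text
time: 10.7
tool_pos: [0.5102, 0.2227, 0.2195]
tool_rot: [-3.138, 0.526, 0.151]
contact_force: [0.3, -0.1, -0.3]
opening: 0.092
time: 10.9
tool_pos: [0.5106, 0.2221, 0.219]
tool_rot: [-3.134, 0.526, 0.156]
contact_force: [-0.2, 0.1, -0.4]
opening: 0.0916
t 10.9 row [-0.09 -0.1  -0.06] [-0.29  0.13  0.3 ]
array([0.24, 0.73, 1.03, 0.06, 1.9 , 1.66])
torch 0.6 86 193
86 242 262 [0.52 0.22 0.02]
94 233 271 [0.51 0.22 0.02]
102 232 271 [0.5  0.22 0.02]
110 232 271 [0.49 0.22 0.02]
118 232 270 [0.48 0.22 0.02]
126 234 270 [0.47 0.22 0.02]
134 242 262 [0.46 0.21 0.02]
142 242 262 [0.45 0.21 0.02]
150 241 261 [0.43 0.21 0.02]
158 242 261 [0.42 0.21 0.02]
166 243 261 [0.41 0.21 0.02]
174 242 260 [0.39 0.21 0.02]
182 243 260 [0.37 0.2  0.02]
190 245 258 [0.36 0.2  0.02]
torch_head 0.56 86 193
86 242 261 [0.52 0.22 0.02]
94 231 271 [0.51 0.22 0.02]
102 231 272 [0.5  0.22 0.02]
110 232 271 [0.49 0.22 0.02]
118 232 270 [0.48 0.22 0.02]
126 234 269 [0.47 0.22 0.02]
134 240 262 [0.46 0.22 0.02]
142 242 262 [0.45 0.21 0.02]
150 242 261 [0.43 0.21 0.02]
158 242 261 [0.42 0.21 0.02]
166 243 261 [0.41 0.21 0.02]
174 243 260 [0.39 0.2  0.02]
182 242 260 [0.37 0.2  0.02]
190 244 258 [0.36 0.2  0.02]
```

View pics/w5.png

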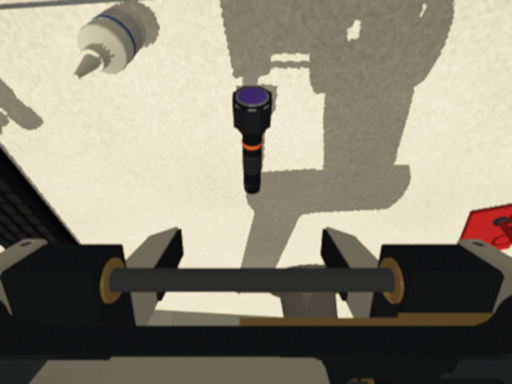

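The lens is at (252,97), the orange band at (252,147) and the tail at (252,190), all centred between the fingers.

Run:
```python
from h import *
from sim import bench
np.set_printoptions(precision=4,suppress=True)
P=robot.camera_params('wrist')
L=ray(P,(252,97.5),.0245); H=ray(P,(251.5,110),.022); T=ray(P,(251.6,189),.014); B=ray(P,(252,147),.03)
print(L,T,np.linalg.norm((L-T)[:2]),np.arctan2((L-T)[1],(L-T)[0]),'band',B)
u=(L-T)/np.linalg.norm(L-T)
h=L-u*.014; print('grasp pt',h)
Rb=bench(.152,1,np.radians(30)); tz=Rb.apply([0,0,1])
tcp=h+tz*.005; print('tcp',tcp)
rel(tcp-tz*.1,R=Rb)
rel(tcp,R=Rb)
```

```text
[0.5081 0.2229 0.0245] [0.3498 0.1991 0.014 ] 0.1600580887603529 0.14960818887707744 band [0.4442 0.213  0.03  ]
grasp pt [0.4943 0.2208 0.0236]
tcp [0.4918 0.2205 0.0193]
t 11.05 row [8.47 0.01 8.35] [-0.27  0.01  0.12]
t 11.05 row [ 8.47  0.06 18.35] [-0.27  0.01  0.12]
```

```bash
python3 -m creep '[[[3,0,3,0,0,0,1],[6,0,6,0,0,0,1],[8.4,0,9,0,0,0,1],[8.4,0,11,0,0,0,1],[8.4,0,11,0,0,0,1]]]'
python3 - <<'E'
from h import *
from sim import bench
Rb=bench(.150,1,np.radians(30)); tz=Rb.apply([0,0,1])
rel(np.array([.4918,.2205,.0205]),R=Rb)
save('wrist','w6')
E
```

```text
time: 11.55
tool_pos: [0.5251, 0.2261, 0.0815]
tool_rot: [-3.135, 0.529, 0.157]
contact_force: [-0.1, -0.4, -1.1]
opening: 0.0918
t 11.55 row [0.16 0.08 6.97] [-0.18  0.32  0.34]
```

View pics/w6.png

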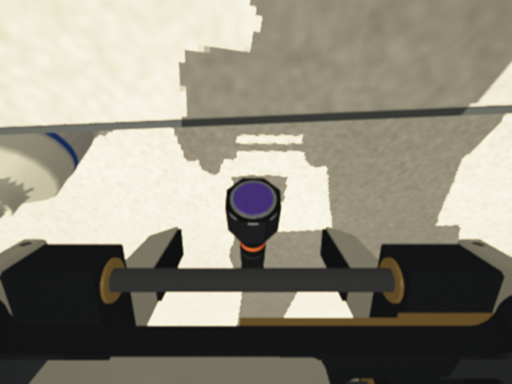

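```bash
python3 -m creep '[[[0.1,0,2.5,0,0.3,0.3,1],[0.2,0.1,5,0,0.3,0.3,1],[0.2,0.1,6.5,0,0.3,0.3,1],[0.2,0.1,6.9,0,0.3,0.3,1],[0.2,0.1,6.9,0,0.3,0.3,1]]]'
python3 - <<'E'
from h import *
from sim import bench
Rb=bench(.150,1,np.radians(30)); tz=Rb.apply([0,0,1])
rel(np.array([.4918,.2205,.0205]),R=Rb)
save('wrist','w7')
E
```

```text
time: 12.1
tool_pos: [0.4952, 0.2211, 0.0244]
tool_rot: [-3.137, 0.517, 0.152]
contact_force: [-0.1, 0.3, 0.4]
opening: 0.0917
t 12.1 row [-0.1   0.02  0.51] [-0.2  -0.37  0.08]
```

View pics/w7.png

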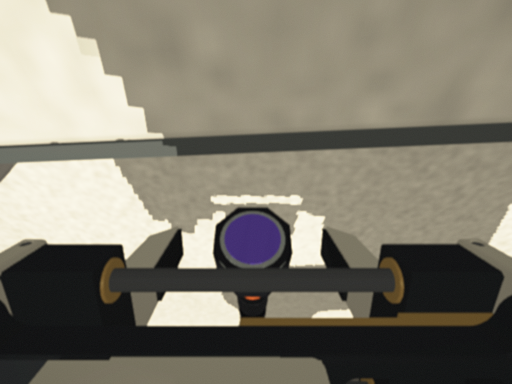

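Head is centred between the fingers (lens at (252,238)). Lower the last 5 mm and close.

```bash
python3 -m creep '[[[-0.1,0,0.4,0,-0.3,0,1],[-0.1,0,0.4,0,-0.3,0,0.2],[-0.1,0,0.4,0,-0.3,0,-0.2],[-0.1,0,0.4,0,-0.3,0,-1],[-0.1,0,0.4,0,-0.3,0,-1],[-0.1,0,0.4,0,-0.3,0,-1],[-0.1,0,0.4,0,-0.3,0,-1]]]' 60
python3 - <<'E'
from h import *
from sim import *
s=robot.observe();print(s['tool_pos'],s['tool_rot'],s['contact_force'],s['qpos'],s['opening'])
E
```

```text
time: 12.85
tool_pos: [0.4928, 0.2207, 0.0215]
tool_rot: [-3.137, 0.522, 0.151]
contact_force: [1.4, -0.7, -0.5]
opening: 0.0483
[0.49 0.22 0.02] [-3.14  0.52  0.15] [ 1.44 -0.7  -0.47] [0.25 0.9  1.27 0.05 1.49 1.65] 0.04832061892301192
```

```bash
python3 -m creep '[[[0,0,0,0,0,0,-1],[0,0,0,0,0,0,-1],[0,0,0,0,0,0,-1]]]' 60
python3 -c "
from h import *
s=robot.observe();print(s['tool_pos'],s['tool_rot'],s['contact_force'],s['torque'])
save('wrist','w8')"
```

```text
time: 13.15
tool_pos: [0.4927, 0.2208, 0.0215]
tool_rot: [-3.137, 0.522, 0.151]
contact_force: [-0.4, 0.3, -1.4]
opening: 0.0441
[0.49273481 0.22075559 0.02154247] [-3.13719777  0.52182248  0.15129503] [-0.39442039  0.27239659 -1.36716116] [-0.02076248 -0.09582916  0.00237264]
```

View pics/w8.png

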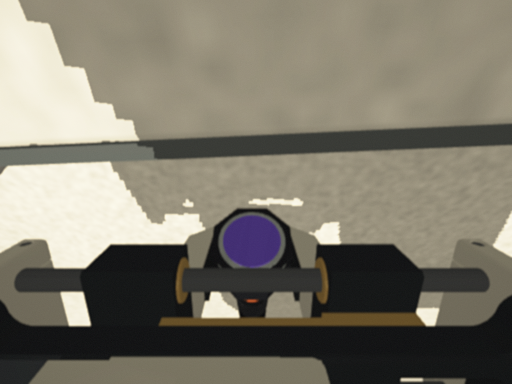

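Run:
```python
from h import *
np.set_printoptions(precision=5,suppress=True)
s=robot.observe(); R=Ro.from_euler('xyz',s['tool_rot']); tp=np.array(s['tool_pos'])
az=.1496;u=np.array([np.cos(.07)*np.cos(az),np.cos(.07)*np.sin(az),np.sin(.07)])
L=np.array([.5081,.2229,.0245])
a=R.inv().apply(u); o=R.inv().apply(L-.05*u-tp); print('axis',a,'origin',o)
open('grasp.py','w').write('import numpy as np\na=np.array(%s)\no=np.array(%s)\n'%(a.tolist(),o.tolist()))
rel(tp+[0,0,.18])
```

```text
axis [ 0.82997 -0.00076 -0.5578 ] origin [-0.02954  0.00018  0.01762]
t 13.2 row [ -8.97  -0.07 -15.61] [0. 0. 0.]
```

```bash
python3 -m creep '[[[-0.7,0,-1.3,0,0,0,-1],[-2,0,-3.5,0,0,0,-1],[-3.5,0,-6.1,0,0,0,-1],[-5.2,0,-9,0,0,0,-1],[-7,0,-12.2,0,0,0,-1],[-9,0,-15.6,0,0,0,-1],[-9,0,-15.6,0,0,0,-1]]]' 60
python3 - <<'E'
from h import *
from grasp import a,o
np.set_printoptions(precision=4,suppress=True)
s=robot.observe(); R=Ro.from_euler('xyz',s['tool_rot']); tp=np.array(s['tool_pos']); print(tp,s['tool_rot'],s['opening'],s['contact_force'],s['torque'])
S=robot.camera_params('scene')
O=tp+R.apply(o);A=R.apply(a)
im,P=save('scene','s9')
for x in(-.11,0,.05): print(x,O+A*x,proj(P,O+A*x))
cv2.imwrite('pics/s9z.png',cv2.resize(im[60:200,290:450,::-1],None,fx=4.2,fy=4.2,interpolation=cv2.INTER_CUBIC))
E
```

```text
time: 13.9
tool_pos: [0.4945, 0.2206, 0.2079]
tool_rot: [-3.136, 0.511, 0.152]
contact_force: [0.6, 0.3, -0.4]
opening: 0.0435
[0.4945 0.2206 0.2079] [-3.1358  0.5108  0.1522] 0.04346121901786024 [ 0.5535  0.252  -0.3588] [ 0.0019 -0.3187 -0.0295]
-0.11 [0.3521 0.199  0.1981] [350.7286 103.7873]
0 [0.4605 0.2153 0.207 ] [371.252  121.8045]
0.05 [0.5098 0.2228 0.2111] [381.3434 130.6636]
```

View pics/s9z.png

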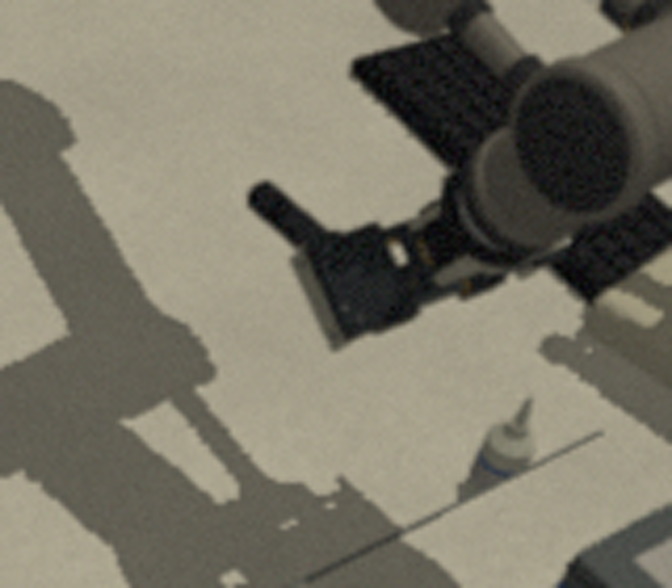

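Run:
```python
from sim import *
from grasp import a,o
from cell import robot
s=robot.observe();q0=np.array(s['qpos']);print(q0)
t=np.arctan2(-a[2],a[0]);print(np.degrees(t))
R0=Ro.from_euler('xyz',s['tool_rot']);
for az in(.15,.3,.45):
  F=toolR(az,1,t); print(F.apply(a))
  off=-F.apply(o) # tcp relative to torch origin
  top=np.array([.5295,-.264,.133])+off
  for mid in([.5,-.1,.34],[.48,-.15,.36],[.5,0,.36]):
    print(az,mid,top); path(q0,[(mid,F),(top+[0,0,.15],F),(top,F)],n=16)
```

```text
[0.25 0.7  1.13 0.05 1.83 1.67]
33.903885672840744
[-0.  0.  1.]
0.15 [0.5, -0.1, 0.34] [ 0.53 -0.26  0.17]
   [-0.77 -0.08  2.13  1.2   0.79 -0.12] marg 0.42 maxstep 0.24
   [-1.    0.2   1.9   1.18  0.96 -0.28] marg 0.53 maxstep 0.02
   [-1.    0.46  2.07  1.51  0.86 -0.81] marg 0.58 maxstep 0.04
0.15 [0.48, -0.15, 0.36] [ 0.53 -0.26  0.17]
   [-0.94 -0.08  2.07  1.12  0.96 -0.13] marg 0.54 maxstep 0.21
   [-1.    0.2   1.9   1.18  0.96 -0.28] marg 0.64 maxstep 0.02
   [-1.    0.46  2.07  1.51  0.86 -0.81] marg 0.58 maxstep 0.04
0.15 [0.5, 0, 0.36] [ 0.53 -0.26  0.17]
   [-0.46 -0.18  2.15  1.09  0.56  0.18] marg 0.27 maxstep 0.28
   [-1.    0.2   1.9   1.18  0.96 -0.28] marg 0.32 maxstep 0.06
   [-1.    0.46  2.07  1.51  0.86 -0.81] marg 0.58 maxstep 0.04
[-0.  0.  1.]
0.3 [0.5, -0.1, 0.34] [ 0.53 -0.26  0.17]
   [-0.84 -0.02  2.08  1.16  0.97 -0.23] marg 0.54 maxstep 0.21
   [-1.03  0.26  1.82  1.12  1.11 -0.33] marg 0.63 maxstep 0.02
   [-1.03  0.5   1.98  1.34  0.98 -0.77] marg 0.70 maxstep 0.03
0.3 [0.48, -0.15, 0.36] [ 0.53 -0.26  0.17]
   [-0.99 -0.01  2.01  1.09  1.11 -0.23
[... 401 characters left out ...]
5 [0.5, -0.1, 0.34] [ 0.53 -0.26  0.17]
   [-0.88  0.04  2.01  1.11  1.12 -0.31] marg 0.65 maxstep 0.20
   [-1.05  0.32  1.73  1.06  1.25 -0.37] marg 0.70 maxstep 0.02
   [-1.05  0.55  1.89  1.21  1.09 -0.75] marg 0.81 maxstep 0.02
0.45 [0.48, -0.15, 0.36] [ 0.53 -0.26  0.17]
   [-1.01  0.05  1.94  1.05  1.25 -0.31] marg 0.74 maxstep 0.19
   [-1.05  0.32  1.73  1.06  1.25 -0.37] marg 0.77 maxstep 0.02
   [-1.05  0.55  1.89  1.21  1.09 -0.75] marg 0.81 maxstep 0.02
0.45 [0.5, 0, 0.36] [ 0.53 -0.26  0.17]
   [-0.64 -0.09  2.08  1.12  0.96 -0.13] marg 0.56 maxstep 0.20
   [-1.05  0.32  1.73  1.06  1.25 -0.37] marg 0.63 maxstep 0.04
   [-1.05  0.55  1.89  1.21  1.09 -0.75] marg 0.81 maxstep 0.02
```

```bash
cat > seg.py <<'E'
import sys
from h import *
from sim import toolR,Slerp
from grasp import a,o
np.set_printoptions(precision=1,suppress=True)
t=np.arctan2(-a[2],a[0]); F=toolR(.3,1,t)
def seg(pos,total,k=8,R=F):
    s=robot.observe();R0=Ro.from_euler('xyz',s['tool_rot']);p=np.array(s['tool_pos'])
    sl=Slerp([0,1],Ro.concatenate([R0,R]))
    for i in range(1,k+1):
        f=min(1,i/total); print(np.round(np.r_[R0.inv().apply((np.array(pos)-p)*f)*100,(R0.inv()*sl(f)).as_rotvec(degrees=True)],1).tolist())
    print(s['time'],s['opening'],s['qpos'])
if __name__=='__main__': seg([.48,-.15,.36],int(sys.argv[1]))
E
python3 seg.py 20
```

```text
[-0.7, 1.8, -0.5, 0.1, 4.3, -0.5]
[-1.4, 3.6, -1.0, 0.2, 8.5, -0.9]
[-2.1, 5.5, -1.5, 0.3, 12.8, -1.4]
[-2.7, 7.3, -2.1, 0.4, 17.1, -1.9]
[-3.4, 9.1, -2.6, 0.5, 21.3, -2.3]
[-4.1, 10.9, -3.1, 0.6, 25.6, -2.8]
[-4.8, 12.7, -3.6, 0.7, 29.9, -3.3]
[-5.5, 14.5, -4.1, 0.8, 34.2, -3.7]
13.95 0.04382699531935688 [0.2 0.7 1.1 0.1 1.8 1.7]
```

```bash
python3 -m creep '[[[-0.7,1.8,-0.5,0,4.3,-0.5,-1],[-1.4,3.6,-1,0.2,8.5,-1,-1],[-2,5.5,-1.5,0.3,12.8,-1.4,-1],[-2.7,7.3,-2,0.4,17,-1.9,-1],[-3.4,9,-2.6,0.5,21.3,-2.3,-1],[-4,11,-3,0.6,25.6,-2.8,-1],[-4.8,12.7,-3.6,0.7,30,-3.3,-1],[-5.5,14.5,-4,0.8,34,-3.7,-1]]]' 60; python3 seg.py 12
```

```text
time: 14.75
tool_pos: [0.4866, 0.0719, 0.266]
tool_rot: [-3.11, -0.081, 0.206]
contact_force: [-0.7, -0.5, -2.2]
opening: 0.0435
[-0.4, 1.8, -0.9, 0.1, 4.3, -0.5]
[-0.7, 3.5, -1.7, 0.2, 8.6, -0.9]
[-1.1, 5.3, -2.6, 0.3, 12.8, -1.4]
[-1.5, 7.1, -3.5, 0.4, 17.1, -1.9]
[-1.8, 8.9, -4.4, 0.5, 21.4, -2.3]
[-2.2, 10.6, -5.2, 0.6, 25.7, -2.8]
[-2.6, 12.4, -6.1, 0.6, 29.9, -3.3]
[-2.9, 14.2, -7.0, 0.7, 34.2, -3.7]
14.75 0.04348365751238491 [-0.   0.2  1.6  0.1  1.2  1.3]
```

```bash
python3 -m creep '[[[-0.4,1.8,-0.9,0,4.3,-0.5,-1],[-0.7,3.5,-1.7,0.2,8.6,-1,-1],[-1.1,5.3,-2.6,0.3,12.8,-1.4,-1],[-1.5,7.1,-3.5,0.4,17,-1.9,-1],[-1.8,8.9,-4.4,0.5,21.4,-2.3,-1],[-2.2,10.6,-5.2,0.6,25.7,-2.8,-1],[-2.6,12.4,-6.1,0.6,30,-3.3,-1],[-2.9,14.2,-7,0.7,34,-3.7,-1]]]' 60; python3 seg.py 6
```

```text
time: 15.55
tool_pos: [0.4816, -0.0764, 0.3282]
tool_rot: [-3.116, -0.678, 0.257]
contact_force: [-0.1, 0.1, -0.8]
opening: 0.0437
[0.1, 1.2, -0.7, 0.1, 2.9, -0.3]
[0.1, 2.3, -1.3, 0.1, 5.7, -0.6]
[0.2, 3.5, -2.0, 0.2, 8.6, -1.0]
[0.3, 4.7, -2.6, 0.3, 11.5, -1.3]
[0.3, 5.8, -3.3, 0.3, 14.3, -1.6]
[0.4, 7.0, -3.9, 0.4, 17.2, -1.9]
[0.4, 7.0, -3.9, 0.4, 17.2, -1.9]
[0.4, 7.0, -3.9, 0.4, 17.2, -1.9]
15.55 0.04366848795851578 [-0.7 -0.1  1.9  0.7  0.9  0.3]
```

```bash
python3 -m creep '[[[0,1.2,-0.7,0,2.9,-0.3,-1],[0.1,2.3,-1.3,0,5.7,-0.6,-1],[0.2,3.5,-2,0.2,8.6,-1,-1],[0.3,4.7,-2.6,0.3,11.5,-1.3,-1],[0.3,5.8,-3.3,0.3,14.3,-1.6,-1],[0.4,7,-3.9,0.4,17.2,-1.9,-1],[0.4,7,-3.9,0.4,17.2,-1.9,-1],[0.4,7,-3.9,0.4,17.2,-1.9,-1]]]' 60; python3 seg.py 6 | head -7 | tail -2
python3 - <<'E'
from h import *
from grasp import a,o
np.set_printoptions(precision=4,suppress=True)
s=robot.observe(); R=Ro.from_euler('xyz',s['tool_rot']); tp=np.array(s['tool_pos']); O=tp+R.apply(o);A=R.apply(a); print('axis',A,'O',O)
for c in('scene','top'):
    im,P=save(c,c[0]+'10')
    q=[proj(P,O+A*x) for x in(-.11,0,.05)]; print(c,np.array(q))
    u,v=np.int32(q[1]); z=im[max(0,v-70):v+70,max(0,u-80):u+80,::-1]; print(max(0,v-70),max(0,u-80)); cv2.imwrite('pics/%s10z.png'%c[0],cv2.resize(z,None,fx=4.2,fy=4.2,interpolation=cv2.INTER_CUBIC))
E
```

```text
time: 16.35
tool_pos: [0.4796, -0.15, 0.3587]
tool_rot: [-3.137, -0.977, 0.296]
contact_force: [-0.3, 0.3, -1.4]
opening: 0.0439
[0.1, 0.0, -0.0, -0.1, 0.1, -0.1]
[0.1, 0.0, -0.0, -0.1, 0.1, -0.1]
axis [ 0.0027 -0.001   1.    ] O [ 0.4778 -0.1507  0.3244]
scene [[262.924  148.7644]
 [263.5279 120.2608]
 [263.8362 105.7106]]
50 183
top [[244.9686 206.6125]
 [244.4452 205.3589]
 [244.1699 204.6997]]
135 164
```

View pics/s10z.png

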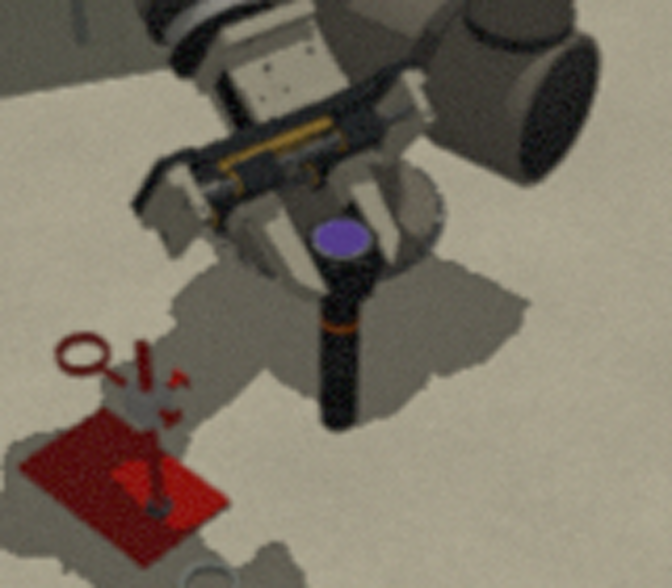

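View pics/t10.png

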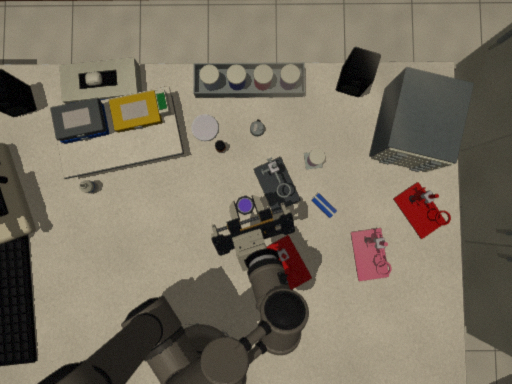

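Torch is upright. In the scene zoom the lens is at (343,240) and the tail at (338,428), within 1–2 px of prediction. Moving it above the ring.

```bash
cat > tgt.py <<'E'
import sys
from seg import *
O=np.array([float(v) for v in sys.argv[1:4]])
seg(O-F.apply(o),int(sys.argv[4]),k=int(sys.argv[4]))
E
python3 tgt.py .5295 -.264 .285 6
```

```text
[-0.4, 2.1, 0.6, -0.0, 0.0, -0.0]
[-0.8, 4.1, 1.2, -0.0, 0.0, -0.0]
[-1.2, 6.2, 1.7, -0.0, 0.0, -0.0]
[-1.6, 8.3, 2.3, -0.1, 0.1, -0.0]
[-2.0, 10.3, 2.9, -0.1, 0.1, -0.0]
[-2.5, 12.4, 3.5, -0.1, 0.1, -0.0]
16.45 0.04369130861100979 [-1.  -0.   2.   1.1  1.1 -0.2]
```

```bash
python3 -m creep '[[[-0.4,2.1,0.6,0,0,0,-1],[-0.8,4.1,1.2,0,0,0,-1],[-1.2,6.2,1.7,0,0,0,-1],[-1.6,8.3,2.3,0,0,0,-1],[-2,10.3,2.9,0,0,0,-1],[-2.5,12.4,3.5,0,0,0,-1],[-2.5,12.4,3.5,0,0,0,-1],[-2.5,12.4,3.5,0,0,0,-1]]]' 60
cat > chk.py <<'E'
import sys
from h import *
from grasp import a,o
np.set_printoptions(precision=4,suppress=True)
n=sys.argv[1]
s=robot.observe(); R=Ro.from_euler('xyz',s['tool_rot']); tp=np.array(s['tool_pos']); O=tp+R.apply(o);A=R.apply(a); print('axis',A,'O',O,'tail',O-.11*A,s['time'],s['opening'],s['contact_force'])
for c in('scene','top'):
    im,P=save(c,c[0]+n)
    print(c,np.array([proj(P,O+A*x) for x in(-.11,0,.05)]))
    u,v=np.int32(proj(P,O-A*.05)); z=im[v-38:v+38,u-50:u+50,::-1]; print('corner',u-50,v-38); cv2.imwrite('pics/%s%sz.png'%(c[0],n),cv2.resize(z,None,fx=7,fy=7,interpolation=cv2.INTER_CUBIC))
E
python3 chk.py 11
```

```text
time: 17.25
tool_pos: [0.5312, -0.2624, 0.3186]
tool_rot: [-3.138, -0.977, 0.299]
contact_force: [0.6, 0.8, -1.3]
opening: 0.0434
axis [ 0.0024 -0.0007  1.    ] O [ 0.5294 -0.2631  0.2843] tail [ 0.5292 -0.263   0.1743] 17.25 0.043442659187048184 [ 0.5794  0.7555 -1.3267]
scene [[231.0156 179.4643]
 [228.9855 152.8629]
 [227.9465 139.2492]]
corner 179 127
top [[284.1437 188.8549]
 [287.4972 185.9066]
 [289.2508 184.3649]]
corner 235 149
```

View pics/s11z.png

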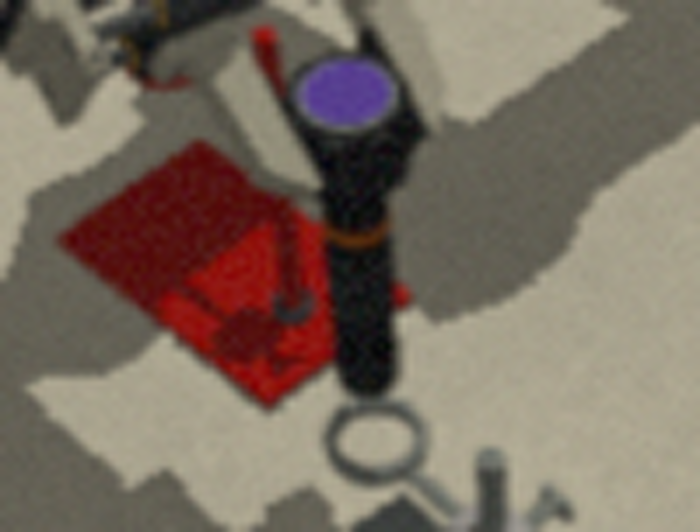

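View pics/t11z.png

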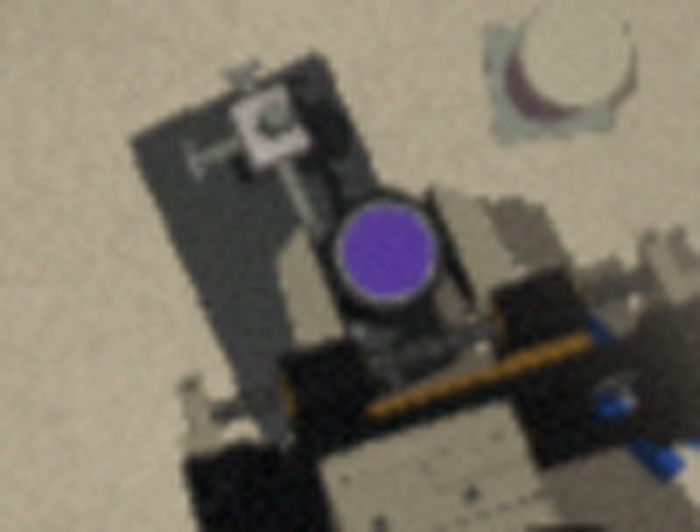

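Run:
```python
from h import *
K=10
def ov(cam,img,cx,cy,name,cands,w=32):
    P=robot.camera_params(cam); im=cv2.imread(img)
    c=proj(P,[cx,cy,.137]).astype(int); x0,y0=c[0]-w//2-8,c[1]-w//2
    tiles=[]
    for (x,y) in cands:
        z=cv2.resize(im[y0:y0+w,x0:x0+w],None,fx=K,fy=K,interpolation=cv2.INTER_CUBIC)
        z=cv2.convertScaleAbs(z,alpha=1.5)
        for r,zz,col in((.022,.14,(0,0,255)),(.017,.14,(0,255,0)),(.022,.13,(255,0,0))):
            pts=np.array([(proj(P,[x+r*np.cos(t),y+r*np.sin(t),zz])-[x0,y0]+.5)*K for t in np.linspace(0,6.29,60)])
            cv2.polylines(z,[np.int32(pts)],True,col,1)
        cv2.putText(z,'%.3f %.3f'%(x,y),(3,12),0,.4,(0,0,0)); tiles.append(z)
    cv2.imwrite('pics/'+name+'.png',cv2.resize(np.hstack(tiles),None,fx=.8,fy=.8))
ov('scene','pics/scene0.png',.530,-.264,'ov_s',[(.528,-.264),(.531,-.264),(.534,-.264)])
ov('top','pics/top0.png',.530,-.264,'ov_t',[(.527,-.264),(.530,-.264),(.533,-.264)])
```

```text
(no output)
```

View pics/ov_s.png

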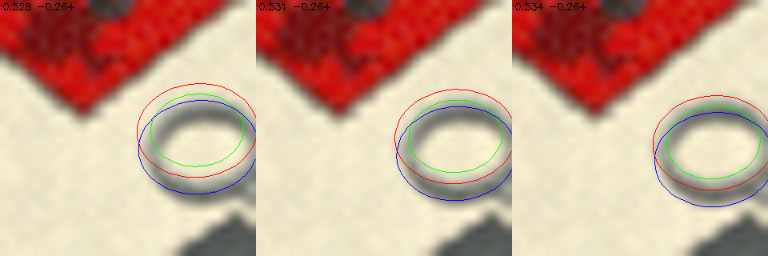

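View pics/ov_t.png

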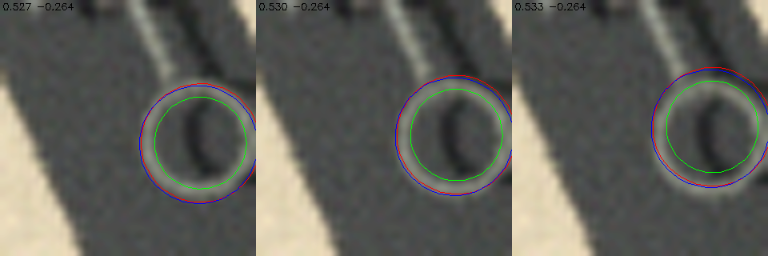

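```bash
python3 tgt.py .530 -.263 .250 4; python3 -m creep '[[[-0.7,0,0.5,0,0,0,-1],[-1.5,0,1,0,0,0,-1],[-2.2,0,1.5,0,0,0,-1],[-2.8,0,1.9,0,0,0,-1],[-2.8,0,1.9,0,0,0,-1]]]' 60; python3 chk.py 12
```

```text
[-0.7, 0.0, 0.5, -0.0, 0.0, 0.0]
[-1.4, 0.0, 1.0, -0.1, 0.0, 0.0]
[-2.1, 0.0, 1.5, -0.1, 0.1, 0.0]
[-2.9, 0.0, 2.0, -0.1, 0.1, 0.0]
17.35 0.043424625785470836 [-1.   0.3  1.8  1.1  1.1 -0.3]
time: 17.85
tool_pos: [0.5308, -0.2617, 0.2839]
tool_rot: [-3.135, -0.977, 0.297]
contact_force: [-0.5, -0.9, -1.6]
opening: 0.0434
axis [ 0.0033 -0.0019  1.    ] O [ 0.529  -0.2624  0.2495] tail [ 0.5287 -0.2622  0.1395] 17.85 0.043421240001063975 [-0.5496 -0.8884 -1.6331]
scene [[231.8235 186.8635]
 [229.8712 161.5895]
 [228.8751 148.6927]]
corner 180 135
top [[282.9324 189.8249]
 [286.1191 187.0253]
 [287.7787 185.5673]]
corner 234 150
```

View pics/s12z.png

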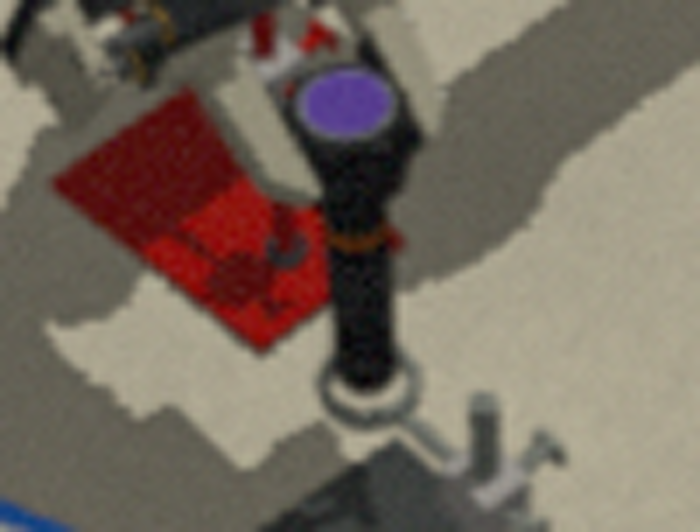

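```bash
cat > ov.py <<'E'
import sys
from h import *
from grasp import a,o
name=sys.argv[1]; 
s=robot.observe(); R=Ro.from_euler('xyz',s['tool_rot']); O=np.array(s['tool_pos'])+R.apply(o);A=R.apply(a)
K=16;w=36
P=robot.camera_params('scene'); im=cv2.imread('pics/'+name+'.png')
c=proj(P,[.53,-.263,.15]).astype(int); x0,y0=c[0]-w//2,c[1]-w//2
z=cv2.resize(im[y0:y0+w,x0:x0+w],None,fx=K,fy=K,interpolation=cv2.INTER_CUBIC); z=cv2.convertScaleAbs(z,alpha=1.8); raw=z.copy()
def circ(C,r,col):
    pts=np.array([(proj(P,C+[r*np.cos(t),r*np.sin(t),0])-[x0,y0]+.5)*K for t in np.linspace(0,6.29,60)]); cv2.polylines(z,[np.int32(pts)],True,col,1)
circ(O-.11*A,.013,(0,255,255)); circ(O,.013,(0,255,255))
ring=np.array([float(sys.argv[2]),float(sys.argv[3]),.14])
circ(ring,.022,(0,0,255));circ(ring,.017,(0,255,0));circ(ring-[0,0,.01],.022,(255,0,0))
cv2.imwrite('pics/%s_ov.png'%name,cv2.resize(np.hstack([raw,z]),None,fx=.69,fy=.69))
E
python3 ov.py s12 .5305 -.263
```

```text
(no output)
```

View pics/s12_ov.png

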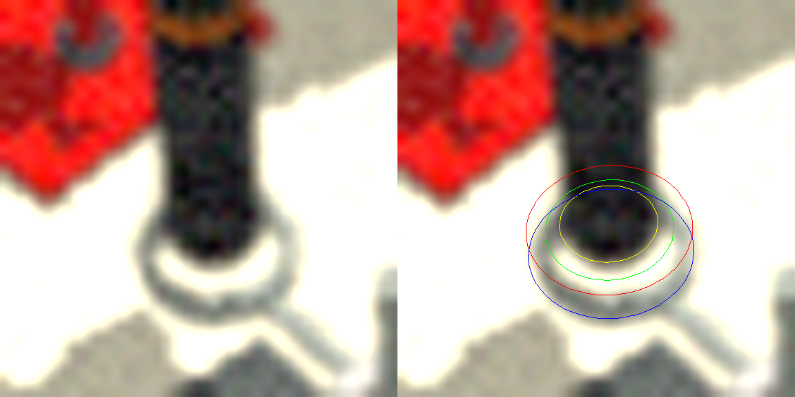

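```bash
python3 tgt.py .531 -.263 .215 5
```

```text
[-0.6, 0.0, 0.4, -0.0, 0.0, -0.0]
[-1.2, 0.0, 0.8, -0.1, 0.0, -0.0]
[-1.7, 0.0, 1.3, -0.1, 0.1, -0.0]
[-2.3, 0.1, 1.7, -0.1, 0.1, -0.0]
[-2.9, 0.1, 2.1, -0.2, 0.1, -0.0]
17.95 0.043935348070888273 [-1.   0.3  1.9  1.2  1.1 -0.4]
```

```bash
python3 -m creep '[[[0.1,0,0.15,-0.1,0,0,-1],[0.1,0,0.15,-0.1,0,0,-1],[-0.5,0,0.6,-0.2,0.1,0,-1],[-1.1,0.1,1,-0.2,0.1,0,-1],[-1.7,0.1,1.3,-0.2,0.1,0,-1],[-1.7,0.1,1.3,-0.2,0.1,0,-1]]]' 60; python3 chk.py 13; python3 ov.py s13 .5305 -.263
```

```text
time: 18.55
tool_pos: [0.5323, -0.2624, 0.2624]
tool_rot: [-3.138, -0.978, 0.296]
contact_force: [0.7, 0.2, -1.4]
opening: 0.0438
axis [ 0.0011 -0.0011  1.    ] O [ 0.5305 -0.2631  0.228 ] tail [ 0.5304 -0.263   0.118 ] 18.55 0.04378645525194293 [ 0.7149  0.1818 -1.3821]
scene [[232.0604 191.9024]
 [230.1636 167.3285]
 [229.1975 154.8122]]
corner 181 140
top [[282.6496 189.7042]
 [285.7199 187.0305]
 [287.3148 185.6415]]
corner 234 150
```

View pics/s13_ov.png

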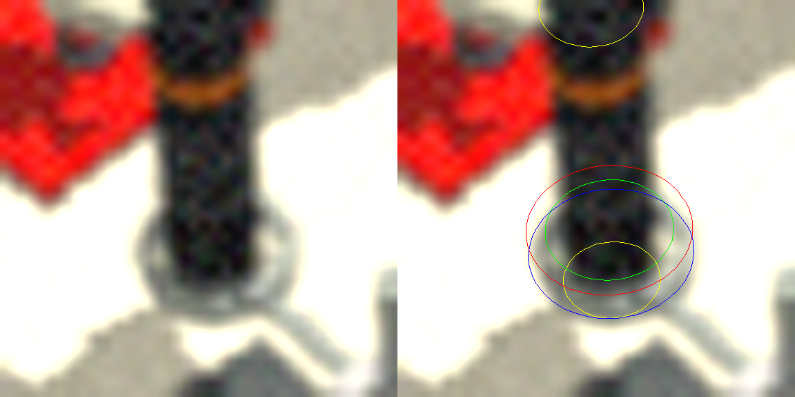

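The tail is inside the bore, with its lower end hidden by the near rim, and there is no contact force. Continuing down.

```bash
python3 tgt.py .5305 -.263 .165 5; python3 -m creep '[[[-0.8,0,0.6,0,0,0,-1],[-1.7,0,1.1,0,0,0,-1],[-2.5,0,1.7,0,0,0,-1],[-3.3,0,2.3,0,0,0,-1],[-3.3,0,2.3,0,0,0,-1]]]' 60; python3 chk.py 14
```

```text
[-1.1, -0.0, 0.7, 0.0, -0.0, -0.0]
[-2.1, -0.0, 1.4, 0.0, -0.0, -0.0]
[-3.2, -0.0, 2.1, 0.0, -0.0, -0.0]
[-4.3, -0.0, 2.8, 0.0, -0.0, -0.0]
[-5.3, -0.1, 3.6, 0.0, -0.0, -0.1]
18.65 0.04337654176680931 [-1.   0.3  1.9  1.2  1.1 -0.5]
time: 19.15
tool_pos: [0.533, -0.2621, 0.2216]
tool_rot: [-3.136, -0.978, 0.294]
contact_force: [0.3, -0.3, -1.7]
opening: 0.0438
axis [ 0.0016 -0.0021  1.    ] O [ 0.5313 -0.2627  0.1872] tail [ 0.5311 -0.2625  0.0772] 19.15 0.043844343700940744 [ 0.2963 -0.3466 -1.6707]
scene [[232.9075 200.252 ]
 [231.0995 177.0478]
 [230.1815 165.2658]]
corner 181 150
top [[281.4854 190.3562]
 [284.383  187.8132]
 [285.8816 186.498 ]]
corner 233 151
```

View pics/s14z.png

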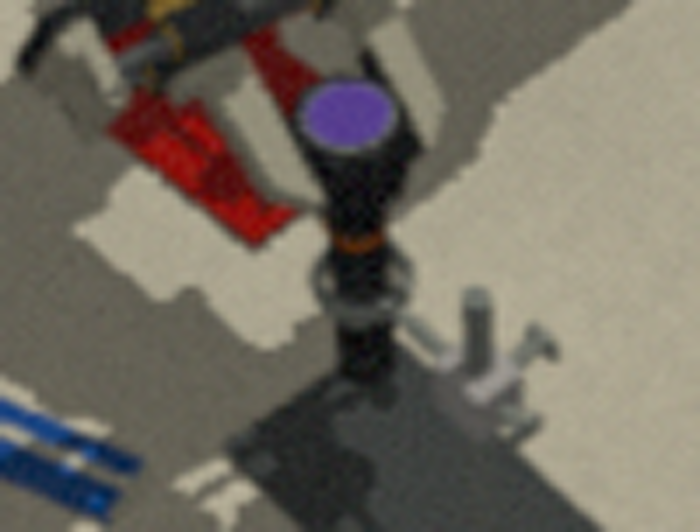

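```bash
python3 tgt.py .5305 -.263 .142 5; python3 -m creep '[[[-0.8,0,0.5,0,0,0,-1],[-1.6,0,1,0,0,0,-1],[-2.4,0,1.6,0,0,0,-1],[-3.2,0,2.1,0,0,0,-1],[-3.8,0,2.45,0,0,0,-1],[-3.8,0,2.45,0,0,0,-1]]]' 60; python3 chk.py 15
```

```text
[-0.8, -0.0, 0.5, 0.0, -0.0, -0.0]
[-1.6, -0.0, 1.0, 0.0, -0.0, -0.0]
[-2.4, -0.0, 1.5, 0.0, -0.0, -0.1]
[-3.2, -0.0, 2.0, 0.0, -0.0, -0.1]
[-3.9, -0.0, 2.5, 0.0, -0.0, -0.1]
19.25 0.04384662883927122 [-1.   0.4  1.9  1.3  1.  -0.6]
time: 19.85
tool_pos: [0.5322, -0.2625, 0.1766]
tool_rot: [-3.136, -0.978, 0.294]
contact_force: [0.6, -0.5, -0.6]
opening: 0.0434
axis [ 0.0013 -0.0022  1.    ] O [ 0.5305 -0.2631  0.1423] tail [ 0.5303 -0.2628  0.0323] 19.85 0.043445533920716324 [ 0.5631 -0.5163 -0.6112]
scene [[233.366  208.67  ]
 [231.6415 186.8106]
 [230.7689 175.7491]]
corner 182 159
top [[280.5887 191.4882]
 [283.3082 189.147 ]
 [284.7084 187.9416]]
corner 232 152
```

View pics/s15z.png

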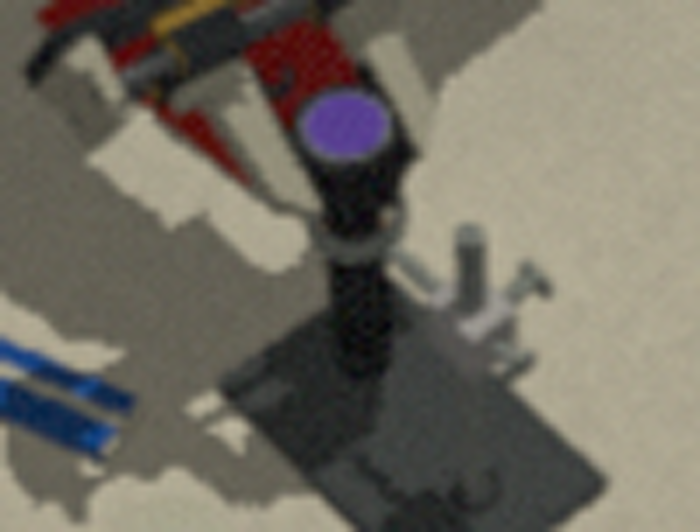

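```bash
python3 -m creep '[[[-0.2,0,0.1,0,0,0,-1],[-0.4,0,0.25,0,0,0,-1],[-0.4,0,0.25,0,0,0,-1]]]' 60; python3 -m creep '[[[-0.2,0,0.1,0,0,0,-1],[-0.2,0,0.1,0,0,0,-1]]]' 60;  python3 chk.py 16
```

```text
time: 20.25
tool_pos: [0.5324, -0.2627, 0.1729]
tool_rot: [-3.139, -0.979, 0.297]
contact_force: [0.2, 0.3, -0.7]
opening: 0.0435
time: 20.45
tool_pos: [0.532, -0.2628, 0.1705]
tool_rot: [-3.138, -0.979, 0.296]
contact_force: [-0.3, 1.3, -1.5]
opening: 0.0436
axis [ 0.0003 -0.0011  1.    ] O [ 0.5303 -0.2634  0.1362] tail [ 0.5303 -0.2633  0.0262] 20.45 0.04361468153724379 [-0.3263  1.321  -1.5278]
scene [[233.3042 209.8179]
 [231.6117 188.0976]
 [230.7557 177.1124]]
corner 182 160
top [[280.598  191.624 ]
 [283.2655 189.3417]
 [284.6381 188.1673]]
corner 231 152
```

```bash
python3 -m creep '[[[-0.15,0,0.1,0,0,0,-1],[-0.15,0,0.1,0,0,0,-1]]]' 60;  python3 chk.py 17
```

```text
time: 20.75
tool_pos: [0.5321, -0.2628, 0.1687]
tool_rot: [-3.138, -0.979, 0.296]
contact_force: [-0.3, -0.7, -1.2]
opening: 0.0438
axis [ 0.0003 -0.0011  1.    ] O [ 0.5303 -0.2634  0.1344] tail [ 0.5303 -0.2633  0.0244] 20.75 0.04383618032792883 [-0.3279 -0.7313 -1.221 ]
scene [[233.3335 210.1502]
 [231.6436 188.482 ]
 [230.7891 177.5246]]
corner 182 160
top [[280.5548 191.656 ]
 [283.2166 189.3795]
 [284.586  188.2082]]
corner 231 152
```

View pics/s17z.png

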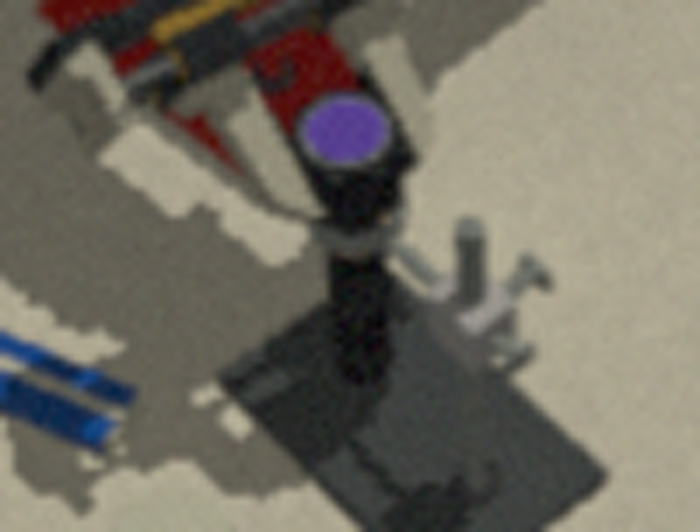

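View pics/t17z.png

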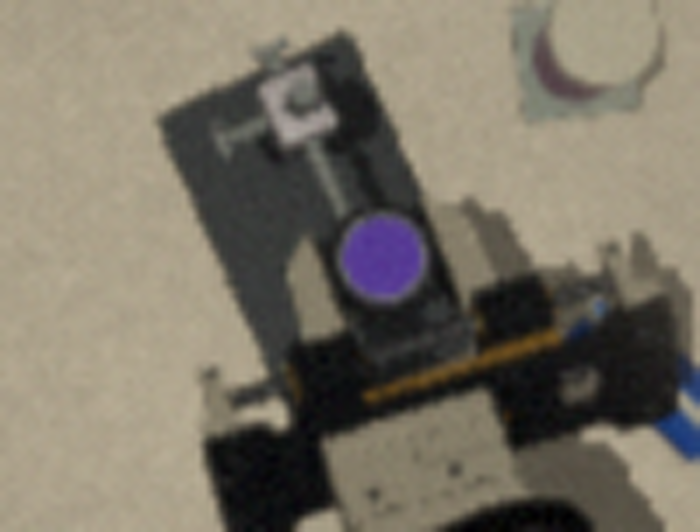

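```bash
python3 -m creep '[[[0,0,0,0,0,0,0],[0,0,0,0,0,0,0.1],[0,0,0,0,0,0,0.3],[0,0,0,0,0,0,0.5],[0,0,0,0,0,0,0.5],[0,0,0,0,0,0,0.5]]]' 20;  python3 chk.py 18
```

```text
time: 21.45
tool_pos: [0.5321, -0.2628, 0.1689]
tool_rot: [-3.138, -0.979, 0.296]
contact_force: [0.2, 0.4, 1.1]
opening: 0.0684
axis [ 0.0001 -0.001   1.    ] O [ 0.5304 -0.2635  0.1346] tail [ 0.5304 -0.2634  0.0246] 21.45 0.06842350628209848 [0.1668 0.4087 1.0751]
scene [[233.3154 210.1493]
 [231.6244 188.4679]
 [230.7692 177.5039]]
corner 182 160
top [[280.5846 191.6155]
 [283.246  189.3452]
 [284.6153 188.1771]]
corner 231 152
```

View pics/s18z.png

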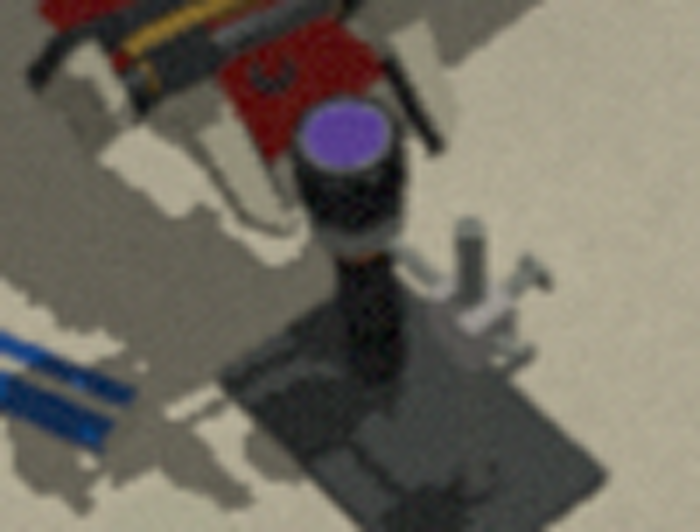

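View pics/t18z.png

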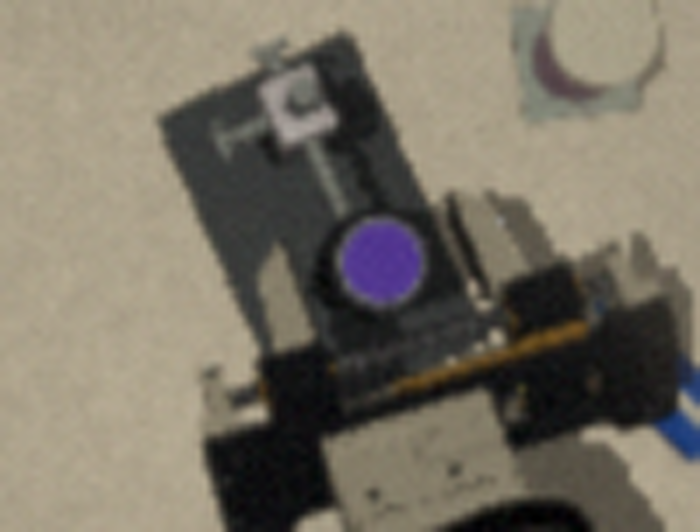

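```bash
python3 -c "
from sim import *
from cell import robot
q=np.array(robot.observe()['qpos']);print(q)
R0=rot(q);P0=fk(q,p)
path(q,[(P0-R0.apply([0,0,.05]),R0),(P0-R0.apply([0,0,.12]),R0)])
path(q,[(P0-R0.apply([0,0,.06]),R0),(P0-R0.apply([0,0,.06])+[0,0,.1],R0)])"
python3 -m creep '[[[0,0,-1,0,0,0,0.5],[0,0,-2.5,0,0,0,0.5],[0,0,-4,0,0,0,0.5],[0,0,-5.5,0,0,0,0.5],[0,0,-6.5,0,0,0,0.5],[0,0,-6.5,0,0,0,0.5]]]';  python3 - <<'E'
from h import *
for c in('scene','top'):
    im,P=save(c,c[0]+'19')
    u,v=np.int32(proj(P,[.53,-.263,.12])); z=im[v-38:v+38,u-50:u+50,::-1]; print(u-50,v-38); cv2.imwrite('pics/%s19z.png'%c[0],cv2.resize(z,None,fx=7,fy=7,interpolation=cv2.INTER_CUBIC))
E
```

```text
[-1.03  0.5   1.98  1.34  0.98 -0.77]
   [-1.13  0.43  2.    1.25  1.05 -0.72] marg 0.70 maxstep 0.01
   [-1.27  0.33  2.    1.12  1.17 -0.67] marg 0.70 maxstep 0.01
   [-1.15  0.41  2.    1.23  1.06 -0.71] marg 0.70 maxstep 0.01
   [-1.15  0.25  1.88  1.1   1.18 -0.43] marg 0.71 maxstep 0.03
time: 22.15
tool_pos: [0.4797, -0.28, 0.2062]
tool_rot: [3.141, -0.98, 0.297]
contact_force: [-0.0, -0.6, -1.3]
opening: 0.0689
181 153
232 151
```

View pics/s19z.png

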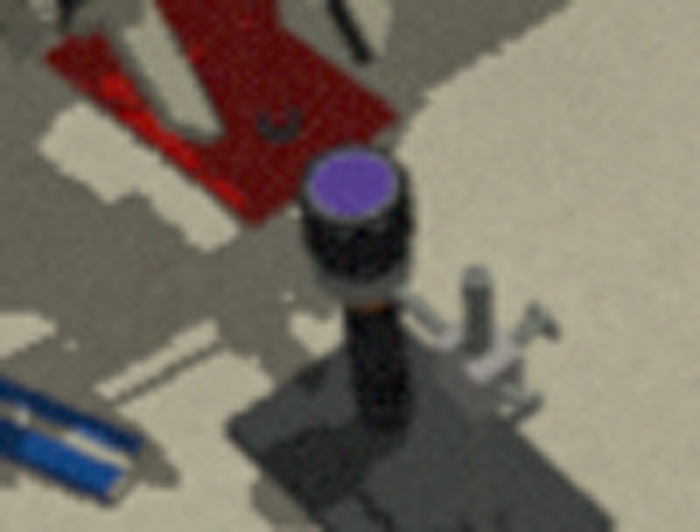

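View pics/t19z.png

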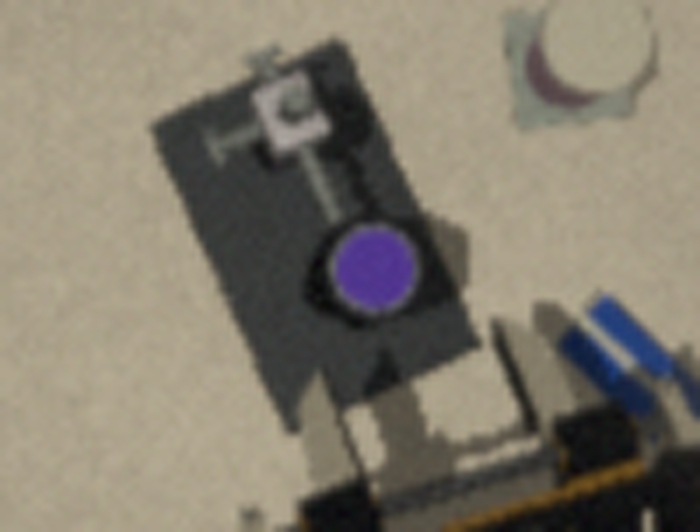

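```bash
python3 -m creep '[[[0,0,-1,0,0,0,0.5],[0,0,-3,0,0,0,0.5],[0,0,-5,0,0,0,0.5],[0,0,-5.5,0,0,0,0.5],[0,0,-5.5,0,0,0,0.5]]]';  python3 - <<'E'
from h import *
np.set_printoptions(precision=3,suppress=True)
for c in('scene','top'):
    im,P=save(c,c[0]+'20')
    u,v=np.int32(proj(P,[.53,-.263,.12])); z=im[v-38:v+38,u-50:u+50,::-1]; cv2.imwrite('pics/%s20z.png'%c[0],cv2.resize(z,None,fx=7,fy=7,interpolation=cv2.INTER_CUBIC))
    print(c,[(l,w(P,r['centre']),r['score']) for l in('torch_lens','torch','torch_tail') for r in robot.look_for(c,l)[:1]])
save('wrist','w20')
E
```

```text
time: 22.75
tool_pos: [0.4365, -0.293, 0.2363]
tool_rot: [-3.141, -0.979, 0.296]
contact_force: [-0.7, 0.0, -0.0]
opening: 0.0688
scene [('torch_lens', array([ 0.551, -0.264,  0.161]), 0.89), ('torch', array([ 0.546, -0.261,  0.161]), 0.75), ('torch_tail', array([ 0.542, -0.265,  0.159]), 0.62)]
top [('torch_lens', array([ 0.528, -0.262,  0.184]), 0.71), ('torch', array([ 0.526, -0.262,  0.183]), 0.68), ('torch_tail', array([ 0.529, -0.26 ,  0.182]), 0.8)]
```

View pics/s20z.png

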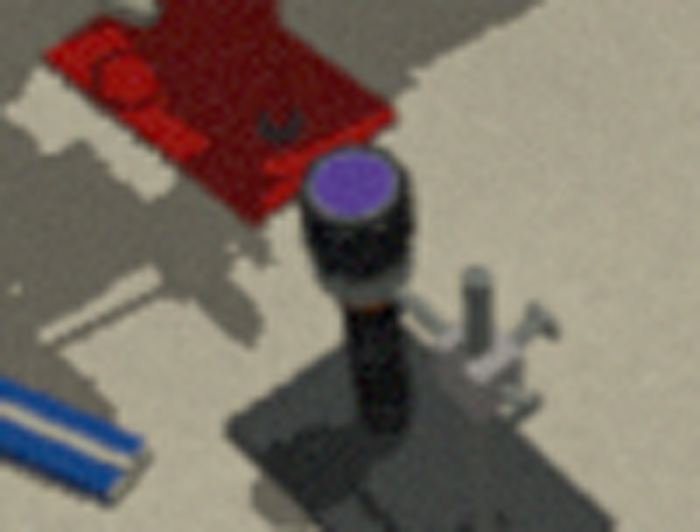

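View pics/w20.png

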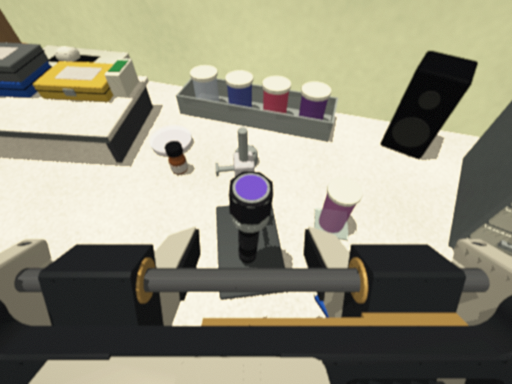

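Run:
```python
from h import *
im=cv2.imread('pics/w20.png');cv2.imwrite('pics/w20z.png',cv2.resize(im[150:270,190:310],None,fx=5,fy=5,interpolation=cv2.INTER_CUBIC))
np.set_printoptions(precision=2,suppress=True)
for c in('wrist','scene','top'):
    P=robot.camera_params(c)
    for O in([.5303,-.2635,.133],): print(c,np.array([proj(P,np.array(O)+[0,0,x]) for x in(-.11,0,.05)]))
P=robot.camera_params('wrist'); print([proj(P,[.5303,-.2635+s*.013,.023]) for s in(-1,1)])
```

```text
wrist [[251.9  257.02]
 [251.77 215.23]
 [251.68 187.23]]
scene [[233.29 210.42]
 [231.64 188.77]
 [230.8  177.83]]
top [[280.59 191.67]
 [283.21 189.41]
 [284.55 188.25]]
[array([260.38, 259.45]), array([243.53, 254.62])]
```

View pics/w20z.png

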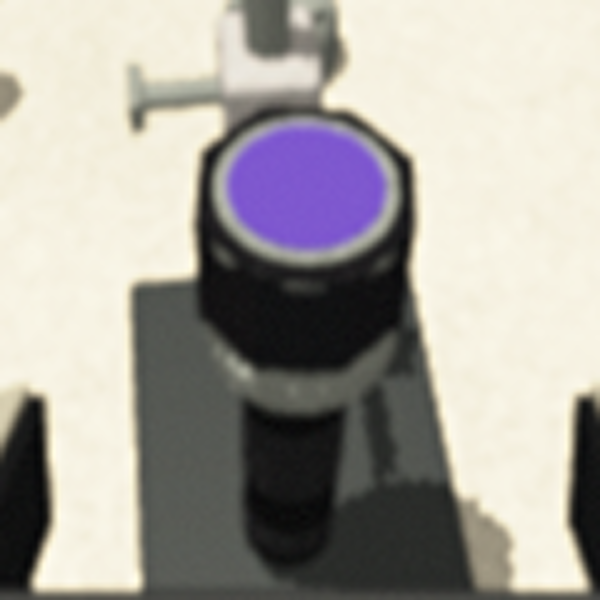

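The torch hangs with its lens at the predicted fully-home pixel, and the tail leans about 2–2.5° to +y. A last check that it is still and nothing else has moved.

```bash
python3 -m creep '[[[0,0,-1.5,0,0,0,0.5],[0,0,-3,0,0,0,0.5],[0,0,-3,0,0,0,0.5],[0,0,-3,0,0,0,0.5]]]'
python3 - <<'E'
from h import *
np.set_printoptions(precision=3,suppress=True)
for c in('scene','top'):
    im,P=save(c,c[0]+'21'); a=cv2.imread('pics/%s0.png'%c).astype(int)
    for l in ['dropper_bottle','oil_bottle','slide_mailer','petri_dish','tally_counter','staining_jar']:
        r=robot.look_for(c,l)
        if r: print(c,l,round(r[0]['score'],2),w(P,r[0]['centre']))
a=cv2.imread('pics/s20.png').astype(int);b=cv2.imread('pics/s21.png').astype(int)
print(np.abs(a-b)[170:220,222:240].mean())
E
```

```text
time: 23.6
tool_pos: [0.4128, -0.3002, 0.2528]
tool_rot: [-3.14, -0.979, 0.296]
contact_force: [0.6, 0.8, 0.1]
opening: 0.0686
scene dropper_bottle 0.71 [0.563 0.343 0.059]
scene oil_bottle 0.54 [ 0.695 -0.071  0.05 ]
scene slide_mailer 0.63 [ 0.498 -0.401  0.008]
scene petri_dish 0.76 [ 0.752 -0.015  0.015]
scene tally_counter 0.82 [ 0.754 -0.189  0.024]
scene staining_jar 0.63 [ 0.654 -0.37   0.063]
top dropper_bottle 0.74 [0.55  0.342 0.062]
top oil_bottle 0.63 [ 0.678 -0.074  0.058]
top petri_dish 0.9 [ 0.742 -0.015  0.014]
top tally_counter 0.62 [ 0.74  -0.191  0.029]
top staining_jar 0.82 [ 0.632 -0.369  0.091]
3.8833333333333333
```

View pics/s21.png

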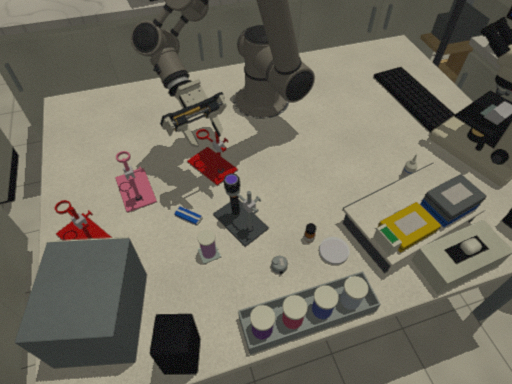

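View pics/t21.png

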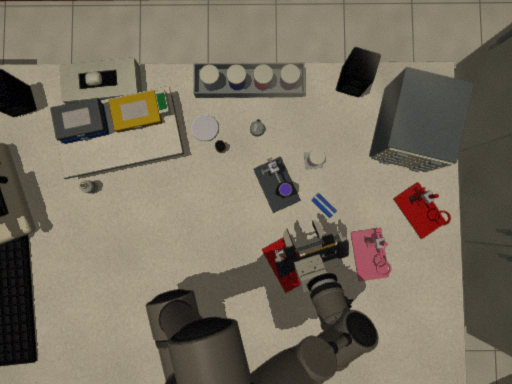

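```bash
python3 -c "
from cell import robot
print(robot.hand_in()); print(robot.observe()['time'])"
```

```text
the job is handed in; nothing more can be done
None
the job is handed in; nothing more can be done
```

The torch is hanging head-up in the ring of the dark stand, and the job was handed in at about 24 s of the 66 s allowed.

**What I did:** I gripped the torch's handle and slid it straight out about 185 mm along the bench. I laid it in the open and let go, then took it again by its head with the gripper tilted. I turned it upright and lowered the handle through the ring to about 1.5 mm above its seat. Then I opened the fingers and backed the arm away.

**Last checks:**
- **Seating:** in the wrist camera the lens sits at the height expected for fully home. The scene camera put it about 1 px lower, which fits the torch being all the way down.
- **Upright:** the torch leans about 2–2.5° sideways, held by friction in the ring. I saw this after letting go and left it rather than risk disturbing it.
- **Forces:** I saw no sign of contact with the riser, and every wrist force reading stayed within a few newtons of zero.
- **Other things on the bench:** they read at their starting positions within detection noise, a few millimetres. The top camera did not find the slide mailer in the last check. The scene camera did, in its place.

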